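Make up a small-piston kit in the nest tray

TASK

Make up the overhaul kit for the small piston: gather the small piston, its short gudgeon pin, the bolt and the nut from the bench around the kit tray into the tray, each seated in the pocket cut for it, the piston still hollow side up, the pin upright, the bolt and nut lying flat on their pocket floors. The bigger piston and its longer, thicker pin belong to another machine: leave them standing where they are.

Things in the scene. Friction and masses are not known exactly. Their poses are not given: they have to be found in the camera images.
- nest_piston: Plywood nest block with one large round pocket, for the small piston. 100 x 100 x 18 mm, fixed; one of four that lie 2 by 2 (103 mm pitch, places vary) in a grey steel tray, rim 25 mm above the bench. Origin: centre of its underside, 3 mm above the bench; z up, x and y along its edges. Pocket central, black rubber floor, 82 mm across, 12 mm deep: floor 6 mm, block top 18 mm above the origin.
- nest_pin: Nest block with one small round pocket, for the short gudgeon pin. Same block, tray and origin as nest_piston. Its pocket (black rubber floor) is round, 34 mm across and 12 mm deep, in the middle; its floor is 6 mm above the origin.
- nest_bolt: Nest block with one oblong pocket, for the bolt. Same block, tray and origin as nest_piston. Its pocket (black rubber floor) is 78 mm long along the block's x, 44 mm wide along its y and 6 mm deep, in the middle; its floor is 12 mm above the origin. The bolt may lie either way round.
- nest_nut: Nest block with one square pocket, for the nut. Same block, tray and origin as nest_piston. Its pocket (black rubber floor) is 46 x 46 mm and 5 mm deep, in the middle; its floor is 13 mm above the origin.
- small_piston_mid (a point): The smaller, dark piston near the tray (those in the back row by the wall are other stock): 67 mm across, 42 mm tall, 0.16 kg, standing on its crown, hollow side up. Point: on its axis, half-way up (21 mm above its underside); z along the axis, up. It can be taken across its outside (67 mm), any way round.
- short_pin_mid (a point): The gudgeon pin of the small piston: plain steel tube 18 mm across, 48 mm tall, standing upright. Point: its centre, 24 mm above its foot; z along its axis.
- bolt_mid (a point): Hexagon bolt, about 55 mm long, lying on the bench: shank 16 mm across, head 24 mm across flats and 10 mm thick. Point: on its axis, half-way along it and 10 mm above the bench, on the shank, which runs from 17 mm behind this point to 27 mm ahead of it. x along the axis from head to tip, y level across the shank, z up.
- nut_mid (a point): Hexagon nut lying flat: 24 mm across flats, 28 mm across corners, 13 mm high. Point: its centre, 6.5 mm up; x is square to one pair of flats, z up.
- big_piston_mid (a point): Look-alike to leave alone: the larger, bright piston, 83 mm across, 50 mm tall, standing hollow side up. Point: on its axis, half-way up (25 mm).
- long_pin_mid (a point): Look-alike to leave alone: the larger piston's gudgeon pin, steel tube 26 mm across, 72 mm tall, standing upright. Point: its centre, 36 mm above its foot.

How it is judged:
By the outcome, as a careful person would: the job done as asked, in the order asked, and still so for the second after the job is handed in, with the robot touching nothing.
It also fails if it takes over 115 s, if anything falls off the work surface, if the arm or the gripper's body presses on something with over 40 N, if the wrist force passes 120 N, or if a joint passes its speed limit or range.

ROBOT

A 6-joint arm with a two-finger parallel gripper is mounted at the origin on a cart in front of the work surface, level with it; the furniture and walls round the work are solid. World frame = base frame: x ahead of the robot, y to its left, z up, the work surface at z = 0. Lengths are in mm, angles in rad, forces in N, time in s.
With the tool pointing down it reaches from about 400 to 925 mm from the base axis. Payload 12.5 kg.
Tool frame: the origin (TCP) lies at the very end of the fingers, on their centre line; the grasp point (between the pads) lies 19 mm behind it (env.tcp_to_grasp is the distance from the TCP to the grasp point, in mm); z points along the fingers, x is the direction in which the jaws open and shut, and the axes are right-handed (so a half turn about z gives the same grasp; the last joint's range is limited). The gripper opens to 95 mm and grips with 3 to 60 N. Pads are 20 mm wide; open, the fingers measure 119 mm over their backs; the gripper's body (75 mm by 180 mm) begins 59 mm behind the grasp point.
Start: joints at [1.24, 0.491, 1.559, -0, 1.092, -0.106], TCP at [139.301, 609.296, 214.661] pointing down, gripper open.
Joint ranges: [-3.1, 3.1], [-0.84, 2.19], [0.05, 2.79], [-1.13, 4.28], [0.06, 2.93], [-2.69, 2.69]. Speed limits (rad/s): [2.22, 2.22, 2.79, 3.14, 3.14, 3.14].

INTERFACE

Orientations are given as [roll, pitch, yaw] about the fixed x, y, z axes, in that order (R = Rz(yaw) Ry(pitch) Rx(roll)).
In Python, from cell import env, vision, job gives the robot as it stands.
- The arm moves only by the shell command python3 -m pendant 'ROWS' [OPENING]. ROWS is JSON, a list of rows, each a list of 4 numbers: the shift along the tool's x, y, z in mm, then the turn about the tool's z in degrees. In form: [[tx, ty, tz, turn], ...]. A call has 1 to 8 rows; each row is the pose to reach, as a shift and turn from the pose measured when the call began, along the tool's axes at that moment; what a row does not reach only later rows make up. A row lasts 1/8 s, in which the tool goes at most 62.5 mm and 10.7 degrees, less where a joint would pass 70% of its speed; a pose out of reach is approached as far as the arm can. A call with a gripper value outside its range is refused whole. OPENING is the closure, from 0 (fully open) to 1 (shut), set as the call begins (- or left out, the last holds). The fingers move at their own pace and stop on an object; the grip force is fixed at half the most. Time passes only in rows, so rows that repeat a pose let the fingers close. It gives the time, the measured TCP pose, the force and the opening at its end, in the units of the state.
- env.state(): the state, without advancing time (a new reading comes with each control period).
- vision.read_camera(name): name is "side" or "top"; returns a dict with "pixels" (420x560x3 uint8, red, green, blue), "intrinsics" (3x3 intrinsics, pixels), "k1" (the pictures are not rectified: a ray, as slopes to the right and down, at radius r is drawn at 1 + k1 r^2 times it, then the intrinsics apply), "R" (3x3) and "t" (3): a world point X has camera coordinates R X + t. Camera axes: x right, y down, z forward; pixel columns grow to the right and rows downward; lengths in mm; the calibration is good to about 2 mm. A picture is of the moment at which its call begins. There is no depth.
- job.job_done(): hands the job in, once; it reports no verdict.
Trained networks look in a picture, given as the dict that the camera call returned (one of the last four; its "shot" number tells which), for a name from the list of things; names that differ only in an ending like _2 or _b are one class to them, and where a whole thing is asked for, a point or a joint stands for the part that bears it (a point fixed in the world has none). Each returns a list of dicts, best first, with "confidence" (0 to 1); they miss things now and then, are a little off and sometimes report something else, mostly with a low value. They report only what shows in the picture. A call takes as long as a camera call.
- vision.find_in(picture, query): "at" ([x, y, z] in mm, in the coordinates of the camera as it stood for that picture, good to about 4 mm: the middle of the surface that is visible of it).
- vision.regions_of(picture, query): "pixels" (420x560 bool, what is visible of it).
The state is a dict: "t": time; "joints": joint angles; "qvel": joint speeds; "tau": joint torques, N m; "eef_pos": TCP position; "tcp_rot": TCP orientation; "ft_force": force on the tool from outside, world axes, zero at the start; "moment": the same for the moment, N m; "opening": opening from 0.0 (shut) to 1.0 (fully open).
Only numpy, scipy, OpenCV 4.12 (cv2) and the standard library are available. Lean on these libraries where they do the work, as an engineer would, in place of code of your own. Each camera call takes 0.05 s, during which the arm holds its last target.

## Working session

There is one attempt and no reset: what is moved stays moved. The work goes in short steps, Python scripts to look and compute and a shell command to move; the robot and the scene stay as the last step left them, time stands still between calls to the robot, and variables do not carry over. Pictures are saved under pics/ and viewed, and the job is handed in when it is done.

```bash
ls -a; mkdir -p pics
cat > h.py <<'E'
import numpy as np, cv2
from cell import env, vision, job
def save(p,name): cv2.imwrite('pics/'+name+'.png', cv2.cvtColor(p['pixels'],cv2.COLOR_RGB2BGR))
def cam2w(p,c): return np.array(p['R']).T@(np.array(c)-np.array(p['t']))
def proj(p,X):
    c=np.array(p['R'])@np.array(X,float)+np.array(p['t']); s=c[:2]/c[2]
    s=s*(1+p['k1']*(s@s)); K=np.array(p['intrinsics']); return (K@[s[0],s[1],1])[:2]
def ray(p,uv):
    K=np.array(p['intrinsics']); d=np.linalg.solve(K,[uv[0],uv[1],1])[:2]; s=d.copy()
    for _ in range(20): s=d/(1+p['k1']*(s@s))
    R=np.array(p['R']); return -R.T@np.array(p['t']), R.T@np.array([s[0],s[1],1])
def onz(p,uv,z):
    o,d=ray(p,uv); return o+d*(z-o[2])/d[2]
E
python3 - <<'E'
from h import *
np.set_printoptions(precision=1,suppress=True)
s=env.state(); print(s['t'],s['eef_pos'],s['tcp_rot'],s['opening'],env.tcp_to_grasp)
for n in('top','side'):
    p=vision.read_camera(n); save(p,n+'0'); print(n,-np.array(p['R']).T@p['t'], np.array(p['R'])[2])
    for q in['nest_piston','nest_pin','nest_bolt','nest_nut','small_piston_mid','short_pin_mid','bolt_mid','nut_mid','big_piston_mid','long_pin_mid']:
        for r in vision.find_in(p,q)[:3]: print(n,q,round(r['confidence'],2),cam2w(p,r['at']))
print(env.state()['t'])
E
```

```text
.
..
pics
0.0 [139.2 609.  214. ] [-3.1  0.   1.3] 0.996107474434025 18.8
top [ 309.8   30.6 1338.3] [ 0.2 -0.  -1. ]
top nest_piston 0.9 [584.9 -44.4  13.8]
top nest_pin 0.7 [479.2 -44.8  19.9]
top nest_pin 0.61 [584.5  59.   20.2]
top nest_bolt 0.77 [479.4  55.3  25.7]
top nest_bolt 0.74 [581.5 -43.9  12.7]
top nest_nut 0.76 [579.4  57.8  20.4]
top small_piston_mid 0.66 [ 552.7 -372.    29.4]
top small_piston_mid 0.53 [584.6 -46.6  10.6]
top bolt_mid 0.51 [ 553.  -246.7   15.6]
top big_piston_mid 0.92 [ 442.8 -275.2   19.9]
top big_piston_mid 0.34 [587.6 -43.7  12.9]
top long_pin_mid 0.38 [ 654.6 -238.9   59. ]
side [ 182.2 -688.9  741.8] [ 0.4  0.7 -0.6]
side nest_piston 0.74 [587.2 -43.6  15.1]
side nest_piston 0.53 [474.7  54.9  24.4]
side nest_pin 0.6 [473.9 -53.2  21.3]
side nest_bolt 0.84 [475.2  53.4  22.1]
side nest_nut 0.68 [579.3  57.9  19.1]
side small_piston_mid 0.86 [ 556.2 -372.8   26.3]
side short_pin_mid 0.58 [ 454.2 -397.1   34.9]
side bolt_mid 0.6 [ 551.3 -254.1   10.1]
side big_piston_mid 0.63 [ 450.  -273.1   26.5]
side long_pin_mid 0.67 [ 650.4 -251.8   48.1]
1.1
```

View pics/top0.png

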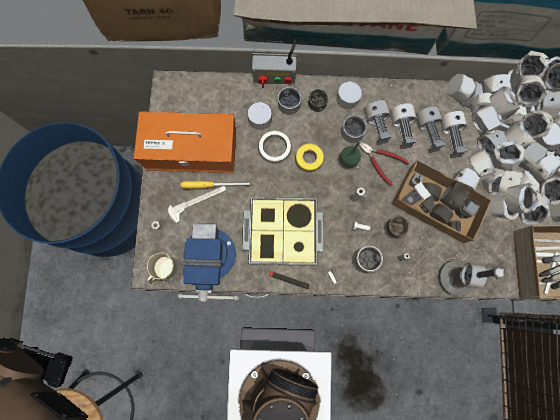

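View pics/side0.png

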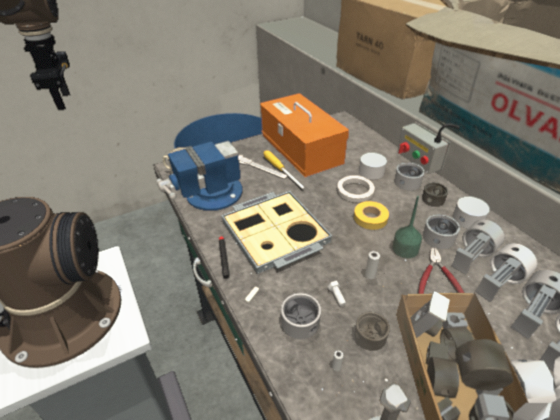

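```bash
python3 - <<'E'
import cv2,numpy as np
a=cv2.imread('pics/top0.png'); b=cv2.imread('pics/side0.png')
cv2.imwrite('pics/z1.png',cv2.resize(a[185:285,240:430],None,fx=4,fy=4,interpolation=cv2.INTER_CUBIC))
r=cv2.resize(a[190:260,130:200],None,fx=5,fy=5,interpolation=cv2.INTER_CUBIC)
l=cv2.resize(b[150:220,140:210],None,fx=5,fy=5,interpolation=cv2.INTER_CUBIC)
cv2.imwrite('pics/z2.png',np.hstack([r,l]))
cv2.imwrite('pics/z3.png',cv2.resize(b[180:380,210:410],None,fx=3,fy=3,interpolation=cv2.INTER_CUBIC))
from h import onz
E
python3 - <<'E'
import sys; sys.path.insert(0,'.')
from h import *
p=vision.read_camera('top'); q=vision.read_camera('side')
print(onz(p,(155,225),13),onz(q,(157,167),13))
for pp in(p,q):
  for r in vision.find_in(pp,'nut_mid'): print(r['confidence'],cam2w(pp,r['at']))
E
```

```text
[536.85956234 425.76749576  13.        ] [330.85129307 441.43063601  13.        ]
0.7 [ 444.23546142 -276.28162134   21.5661445 ]
```

View pics/z1.png

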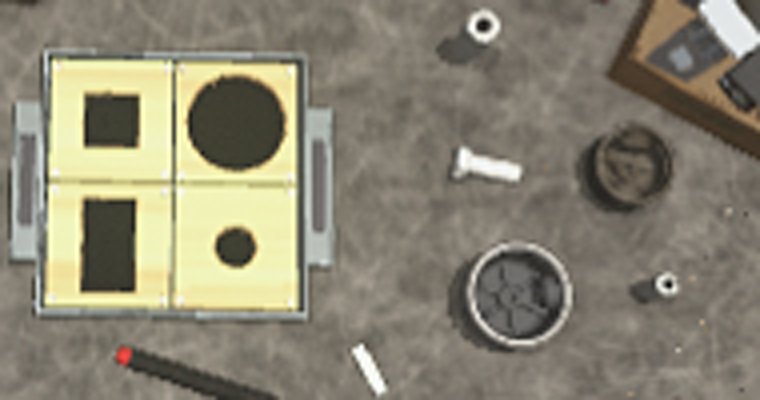

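View pics/z2.png

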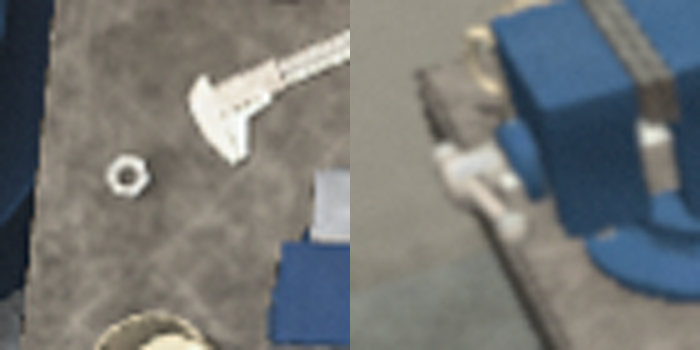

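View pics/z3.png

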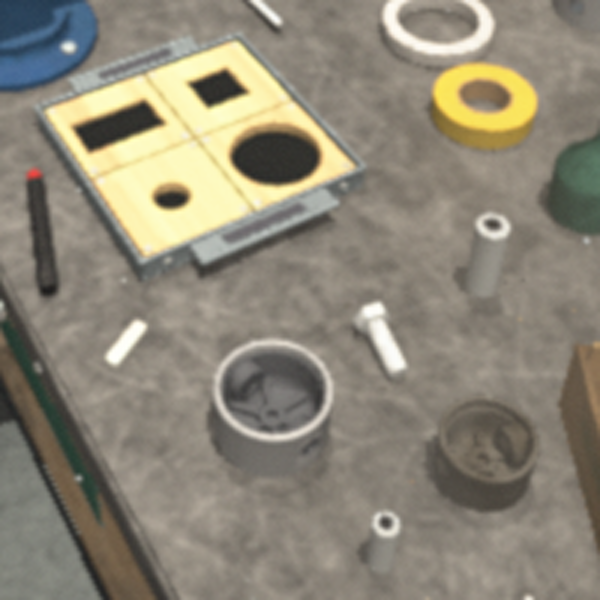

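```bash
cat > m.py <<'E'
from h import *
np.set_printoptions(precision=1,suppress=True)
E
python3 - <<'E'
from m import *
s=env.state(); print(s['t'],np.round(s['tcp_rot'],4),s['ft_force'])
P={n:vision.read_camera(n) for n in('top','side')}
Q=['small_piston_mid','short_pin_mid','bolt_mid','nut_mid','nest_piston','nest_nut']
for n,p in P.items():
  for q in Q:
    for i,r in enumerate(vision.regions_of(p,q)[:3]):
        m=r['pixels']; v,u=np.nonzero(m)
        print(n,q,round(r['confidence'],2),m.sum(),u.mean(),v.mean(),u.min(),u.max(),v.min(),v.max())
        np.save(f'mask_{n}_{q}_{i}.npy',m)
  # bright/dark segmentation for pockets in top
p=P['top']; im=p['pixels'].astype(int)
mask=(im.sum(2)<200).astype(np.uint8); mask[:,:250]=0;mask[:,315:]=0;mask[:201]=0;mask[260:]=0
k,l,st,c=cv2.connectedComponentsWithStats(mask)
for i in range(1,k):
  if st[i,4]>60: print(st[i],c[i],onz(p,c[i],15))
y=((im[:,:,0]>170)&(im[:,:,2]<200)&(im[:,:,0]-im[:,:,2]>40)).astype(np.uint8); y[:,:245]=0;y[:,320:]=0;y[:195]=0;y[266:]=0
pts=np.argwhere(y)[:,::-1]; w=np.array([onz(p,t,21)[:2] for t in pts])
print(cv2.minAreaRect(w.astype(np.float32)))
print('vise',[onz(p,(184,t),z) for t in(238,282) for z in(60,120)],onz(p,(236,250),30))
print('mug',onz(p,(160,255),80),onz(p,(172,267),80),onz(p,(160,267),80))
np.savez('cams.npz',**{n+k:np.array(P[n][k]) for n in P for k in('R','t','intrinsics','k1','pixels')})
E
```

```text
1.3 [-3.1 -0.   1.3] [-0.3  0.8  0.5]
top small_piston_mid 0.94 358 397.0754189944134 225.9385474860335 387 408 216 236
top short_pin_mid 0.63 32 404.03125 256.34375 401 407 254 259
top nest_piston 0.87 916 298.4017467248908 215.19541484716157 284 313 200 230
top nest_piston 0.24 951 298.1566771819138 246.09674027339642 283 313 231 261
top nest_nut 0.6 909 267.52695269526953 215.07920792079207 252 282 200 230
top nest_nut 0.44 589 368.46519524618 258.53480475382 355 382 245 272
side short_pin_mid 0.72 198 337.7979797979798 360.6313131313131 332 343 350 371
side bolt_mid 0.53 215 337.0186046511628 292.1674418604651 328 345 281 305
side nest_piston 0.86 1009 300.87512388503467 231.17046580773044 277 326 214 248
side nest_piston 0.71 904 282.091814159292 209.6283185840708 260 305 194 226
side nest_nut 0.66 889 281.92463442069743 209.30596175478064 260 305 194 225
[287 205  24  22 421] [298.5 215.4] [583.5 -46.5  15. ]
[261 209  13  13 152] [267.2 214.7] [582.8  57.3  15. ]
[261 235  13  23 283] [266.7 245.9] [479.1  55.2  15. ]
[294 243   9   8  61] [298.2 246.6] [479.9 -47.4  15. ]
((530.9251708984375, 4.3181304931640625), (203.92587280273438, 203.85073852539062), 0.7607264518737793)
vise [array([490.1, 316.2,  60. ]), array([481.7, 302.8, 120. ]), array([352.9, 306.4,  60. ]), array([350.9, 293.4, 120. ])] [460.8 153.1  30. ]
mug [432.1 382.2  80. ] [396.5 342.2  80. ] [395.2 379.1  80. ]
```

Run:
```python
from m import *
d=np.load('cams.npz'); P={n:{k:d[n+k] for k in('R','t','intrinsics','k1','pixels')} for n in('top','side')}
for n in P: P[n]['k1']=float(P[n]['k1'])
from scipy.optimize import least_squares
def cyl(p,x,y,r,h):
    a=np.linspace(0,2*np.pi,60)
    pts=[proj(p,(x+r*np.cos(t),y+r*np.sin(t),z)) for t in a for z in(0,h)]
    H=cv2.convexHull((np.array(pts)).astype(np.float32)); M=cv2.moments(H); return np.array([M['m10'],M['m01']])/M['m00']
m=np.load('mask_top_small_piston_mid_0.npy');v,u=np.nonzero(m)
for q in('top',): 
  print('piston',q,least_squares(lambda X:cyl(P[q],*X,33.5,42)-[u.mean(),v.mean()],[553,-372]).x)
print('side piston rim',onz(P['side'],(485/3+210,446/3+180),42), 'top rim',onz(P['top'],(632/4+240,165/4+185),42))
m=np.load('mask_side_short_pin_mid_0.npy');v,u=np.nonzero(m)
print('pin side mask',least_squares(lambda X:cyl(P['side'],*X,9,48)-[u.mean(),v.mean()],[454,-397]).x, 'rings',onz(P['side'],(386/3+210-.3,523/3+180-.3),48),onz(P['top'],(667/4+240-.4,284/4+185-.4),48))
# bolt
for n,x0,x1,y0,y1 in(('top',350,375,215,240),('side',325,350,275,310)):
  im=P[n]['pixels'].astype(int); b=np.zeros(im.shape[:2],bool); b[y0:y1,x0:x1]=im[y0:y1,x0:x1].sum(2)>480
  v,u=np.nonzero(b); w=np.array([onz(P[n],(a,c),13)[:2] for a,c in zip(u,v)])
  print(n,'bolt',b.sum(),w.mean(0),cv2.minAreaRect(w.astype(np.float32)))
im=P['top']['pixels'].astype(int); b=np.zeros(im.shape[:2],bool); b[215:235,145:167]=im[215:235,145:167].sum(2)>400
b=b.astype(np.uint8); H=cv2.findContours(b,cv2.RETR_EXTERNAL,cv2.CHAIN_APPROX_NONE)[0]; H=max(H,key=len)
print('nut',H.reshape(-1,2).min(0),H.reshape(-1,2).max(0)); w=np.array([onz(P['top'],t,11)[:2] for t in H.reshape(-1,2)]); hull=cv2.convexHull(w.astype(np.float32)); M=cv2.moments(hull);print(M['m10']/M['m00'],M['m01']/M['m00'],M['m00'],cv2.minAreaRect(hull))
a=P['top']['pixels'][:,:,::-1]
i1=cv2.resize(a[212:238,142:168],None,fx=14,fy=14,interpolation=cv2.INTER_CUBIC)
i2=cv2.resize(a[212:238,349:375],None,fx=14,fy=14,interpolation=cv2.INTER_CUBIC)
cv2.imwrite('pics/z4.png',np.hstack([i1,i2]))
```

```text
piston top [ 557.  -371.8]
side piston rim [ 546.6 -379.5   42. ] top rim [ 552.4 -369.1   42. ]
pin side mask [ 455.4 -395.4] rings [ 455.1 -394.6   48. ] [ 456.8 -391.6   48. ]
top bolt 72 [ 554.7 -255.4] ((556.2877197265625, -256.059814453125), (50.452064514160156, 20.771516799926758), 86.5008773803711)
side bolt 181 [ 553.6 -252.5] ((550.6665649414062, -252.22317504882812), (65.24270629882812, 25.018898010253906), 72.59444427490234)
nut [151 221] [159 228]
538.8063611201765 426.77005347647327 523.779433157295 ((538.8961791992188, 426.5265808105469), (23.492427825927734, 27.128467559814453), 1.8396352529525757)
```

View pics/z4.png

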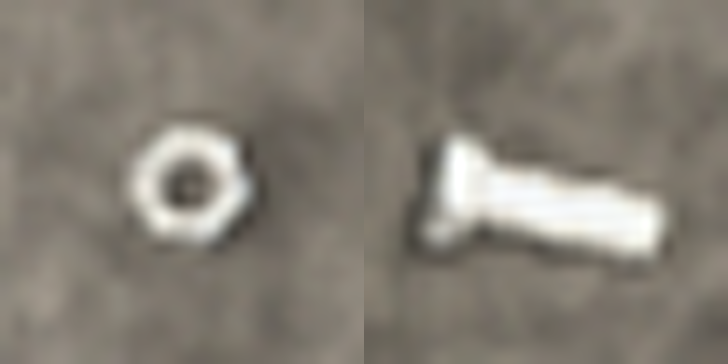

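```bash
cat > go.py <<'E'
import sys
from m import *
from scipy.spatial.transform import Rotation as Ro
s=env.state(); R=Ro.from_euler('xyz',s['tcp_rot'])
print('t',round(s['t'],2),'pos',np.array(s['eef_pos']),'rot',np.round(s['tcp_rot'],3).tolist(),'q',np.round(s['joints'],2).tolist(),'F',np.array(s['ft_force']),'op',round(s['opening'],3))
yaw=np.degrees(np.arctan2(R.as_matrix()[1,0],R.as_matrix()[0,0])); print('yaw deg',yaw)
a=[float(v) for v in sys.argv[1:]]
for i in range(0,len(a),4):
    d=R.inv().apply(np.array(a[i:i+3])-s['eef_pos']); t=(yaw-a[i+3]+180)%360-180
    print('to',a[i:i+4],'->',np.round(d,1).tolist(),'turn',round(t,1))
E
python3 go.py 300 540 240 60 450 350 260 45 545 0 260 -10 554 -372 150 -20
```

```text
t 2.0 pos [139.3 609.3 214.7] rot [3.142, -0.0, 1.346] q [1.24, 0.49, 1.56, -0.0, 1.09, -0.11] F [ 0.   0.4 -0.2] op 1.0
yaw deg 77.1201547925599
to [300.0, 540.0, 240.0, 60.0] -> [-31.7, 172.1, -25.3] turn 17.1
to [450.0, 350.0, 260.0, 45.0] -> [-183.5, 360.7, -45.3] turn 32.1
to [545.0, 0.0, 260.0, -10.0] -> [-503.5, 531.3, -45.4] turn 87.1
to [554.0, -372.0, 150.0, -20.0] -> [-864.2, 623.0, 64.6] turn 97.1
```

```bash
python3 go.py 300 540 230 60 450 350 230 60 540 0 230 60
```

```text
t 2.0 pos [139.3 609.3 214.7] rot [3.142, -0.0, 1.346] q [1.24, 0.49, 1.56, -0.0, 1.09, -0.11] F [ 0.   0.4 -0.2] op 1.0
yaw deg 77.1201547925599
to [300.0, 540.0, 230.0, 60.0] -> [-31.7, 172.1, -15.3] turn 17.1
to [450.0, 350.0, 230.0, 60.0] -> [-183.5, 360.7, -15.3] turn 17.1
to [540.0, 0.0, 230.0, 60.0] -> [-504.7, 526.4, -15.4] turn 17.1
```

```bash
python3 -m pendant '[[-10,55,-5,5],[-22,112,-10,10],[-35,170,-15,17],[-70,218,-15,17],[-108,265,-15,17],[-146,313,-15,17],[-184,361,-15,17],[-184,361,-15,17]]'; python3 go.py 540 0 230 60 554 -372 200 60
```

```text
t: 3.0
eef_pos: [452.4, 346.6, 229.7]
tcp_rot: [3.141, -0.0, 1.045]
ft_force: [0.4, -0.3, 0.6]
opening: 0.995
t 3.0 pos [452.4 346.6 229.7] rot [3.141, -0.0, 1.045] q [0.54, 0.4, 1.68, -0.0, 1.07, -0.51] F [ 0.4 -0.3  0.6] op 0.995
yaw deg 59.850018879585434
to [540.0, 0.0, 230.0, 60.0] -> [-255.7, 249.8, -0.2] turn -0.1
to [554.0, -372.0, 200.0, 60.0] -> [-570.4, 448.7, 29.8] turn -0.1
```

```bash
python3 -m pendant '[[-38,37,0,0],[-76,74,0,0],[-114,111,0,0],[-152,149,0,0],[-190,186,0,0],[-228,223,0,0],[-256,250,0,0],[-295,275,0,0]]'; python3 go.py 554 -372 200 60
python3 - <<'E'
from m import *
p=vision.read_camera('side'); save(p,'s1');
E
```

```text
t: 4.0
eef_pos: [542.5, -46.9, 229.8]
tcp_rot: [3.141, -0.0, 1.046]
ft_force: [0.3, -0.5, 0.1]
opening: 1.0
t 4.0 pos [542.5 -46.9 229.8] rot [3.141, -0.0, 1.046] q [-0.21, 0.36, 1.74, 0.0, 1.04, -1.25] F [ 0.3 -0.5  0.1] op 1.0
yaw deg 59.9094638147407
to [554.0, -372.0, 200.0, 60.0] -> [-275.5, 172.9, 29.8] turn -0.1
```

View pics/s1.png

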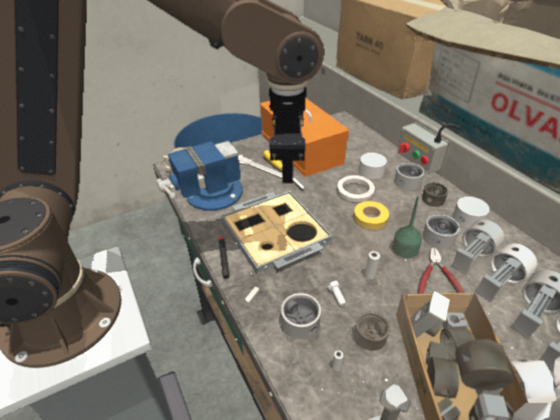

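```bash
python3 -m pendant '[[-39,25,4,0],[-79,49,8,0],[-118,74,12,0],[-157,99,16,0],[-197,123,22,0],[-236,148,27,0],[-275,173,30,0],[-275,173,70,0]]'; python3 go.py 554 -372 80 60;  python3 - <<'E'
from m import *
for n in('top','side'):
    p=vision.read_camera(n); save(p,n+'2'); print([np.round(proj(p,(554+33.5*np.cos(a),-372+33.5*np.sin(a),42)),1) for a in np.arange(4)*np.pi/2])
    for r in vision.find_in(p,'small_piston_mid')[:2]: print(r['confidence'],cam2w(p,r['at']))
a=cv2.imread('pics/top2.png')[180:280,340:480];b=cv2.imread('pics/side2.png')[240:380,280:476]
cv2.imwrite('pics/z5.png',np.hstack([cv2.resize(a,(392,280)),cv2.resize(b,(392,280))]))
E
```

```text
t: 5.05
eef_pos: [555.3, -378.7, 161.4]
tcp_rot: [3.135, 0.002, 1.042]
ft_force: [-0.5, 0.2, -0.7]
opening: 0.998
t 5.05 pos [ 555.3 -378.7  161.4] rot [3.135, 0.002, 1.042] q [-0.7, 0.61, 1.5, -0.0, 1.03, -1.74] F [-0.5  0.2 -0.7] op 0.998
yaw deg 59.701399440165154
to [554.0, -372.0, 80.0, 60.0] -> [5.3, -5.0, 81.4] turn -0.3
[array([398.6, 215.7]), array([388.7, 225.5]), array([399.2, 236. ]), array([409. , 226.1])]
[array([385.3, 317.3]), array([362. , 311.9]), array([358.8, 331.4]), array([383.1, 337.3])]
0.85 [ 556.9 -375.3   25.7]
```

View pics/z5.png

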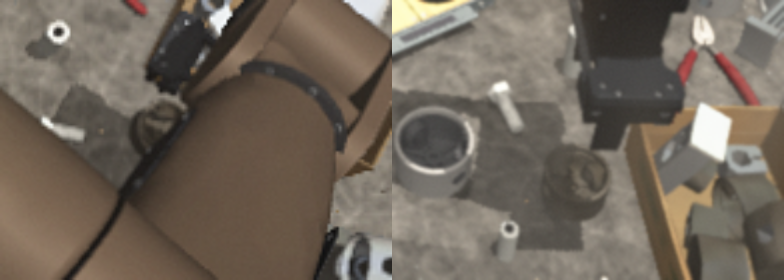

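```bash
python3 -m pendant '[[3,-3,20,0],[5,-5,45,0],[5,-5,70,0],[5,-5,80,0],[5,-5,80,0]]'; python3 go.py 554.5 -372 18 60
```

```text
t: 5.88
eef_pos: [553.2, -368.0, 81.2]
tcp_rot: [3.141, 0.001, 1.046]
ft_force: [0.6, 0.3, -0.4]
opening: 1.002
t 5.88 pos [ 553.2 -368.    81.2] rot [3.141, 0.001, 1.046] q [-0.69, 0.69, 1.58, -0.0, 0.87, -1.73] F [ 0.6  0.3 -0.4] op 1.002
yaw deg 59.9041951926547
to [554.5, -372.0, 18.0, 60.0] -> [-2.8, 3.1, 63.3] turn -0.1
```

```bash
python3 -m pendant '[[-3,3,0,0],[-3,3,20,0],[-3,3,40,0],[-3,3,55,0],[-3,3,62,0],[-3,3,63,0],[-3,3,63,0]]'; python3 go.py 554.5 -372 18 60
python3 - <<'E'
from m import *
p=vision.read_camera('side'); save(p,'s3'); cv2.imwrite('pics/z6.png',cv2.resize(cv2.imread('pics/s3.png')[250:380,290:470],None,fx=4,fy=4))
E
```

```text
t: 6.75
eef_pos: [554.5, -372.3, 18.6]
tcp_rot: [3.14, 0.001, 1.046]
ft_force: [0.1, -0.1, -0.3]
opening: 1.0
t 6.75 pos [ 554.5 -372.3   18.6] rot [3.14, 0.001, 1.046] q [-0.69, 0.77, 1.6, -0.0, 0.76, -1.74] F [ 0.1 -0.1 -0.3] op 1.0
yaw deg 59.90689208651473
to [554.5, -372.0, 18.0, 60.0] -> [0.3, -0.2, 0.6] turn -0.1
```

View pics/z6.png

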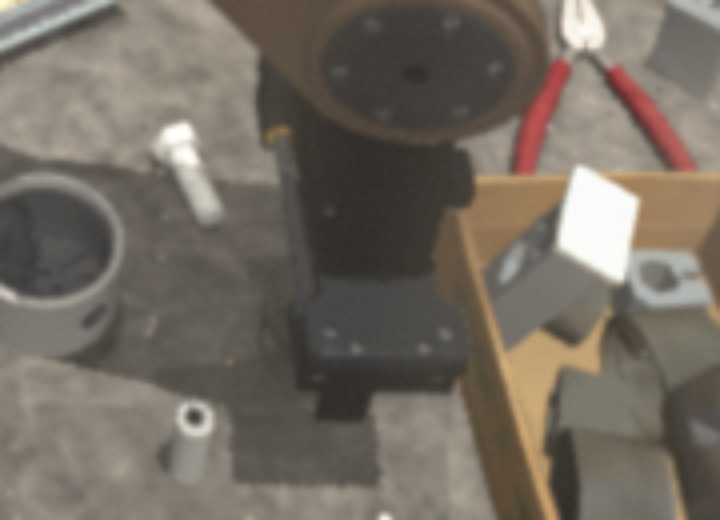

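```bash
python3 -m pendant '[[0,0,0,0],[0,0,0,0],[0,0,0,0],[0,0,0,0],[0,0,0,0],[0,0,0,0],[0,0,0,0],[0,0,0,0]]' 1; python3 go.py 554 -372 150 60
```

```text
t: 7.8
eef_pos: [554.6, -372.3, 18.9]
tcp_rot: [3.14, 0.001, 1.046]
ft_force: [0.2, 0.7, 2.2]
opening: 0.681
t 7.8 pos [ 554.6 -372.3   18.9] rot [3.14, 0.001, 1.046] q [-0.69, 0.77, 1.6, -0.0, 0.76, -1.74] F [0.2 0.7 2.2] op 0.681
yaw deg 59.90603322113346
to [554.0, -372.0, 150.0, 60.0] -> [-0.1, -0.4, -131.1] turn -0.1
```

```bash
python3 -m pendant '[[0,0,-15,0],[0,0,-45,0],[0,0,-80,0],[0,0,-110,0],[0,0,-130,0],[0,0,-130,0],[0,0,-130,0]]'; python3 go.py 582 -47 130 60;python3 - <<'E'
from m import *
p=vision.read_camera('side'); save(p,'s4'); cv2.imwrite('pics/z7.png',cv2.resize(cv2.imread('pics/s4.png')[180:380,290:490],None,fx=3,fy=3))
E
```

```text
t: 8.68
eef_pos: [554.1, -371.9, 148.2]
tcp_rot: [3.141, 0.001, 1.045]
ft_force: [-0.4, -1.0, -2.9]
opening: 0.682
t 8.68 pos [ 554.1 -371.9  148.2] rot [3.141, 0.001, 1.045] q [-0.69, 0.62, 1.52, -0.0, 1.01, -1.74] F [-0.4 -1.  -2.9] op 0.682
yaw deg 59.90174511307324
to [582.0, -47.0, 130.0, 60.0] -> [295.1, -138.8, 17.9] turn -0.1
```

View pics/z7.png

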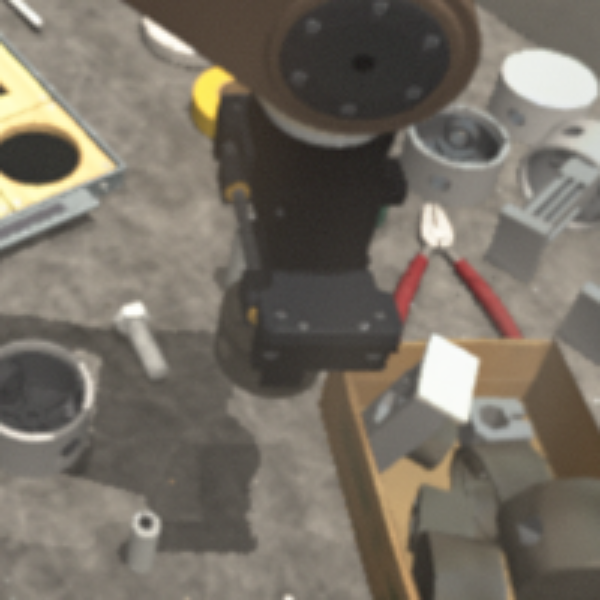

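Run:
```python
from m import *
p=vision.read_camera('side')
for z in (130,172): 
  print([np.round((proj(p,(554+33.5*np.cos(a),-372+33.5*np.sin(a),z))-[290,180])*3) for a in np.arange(8)*np.pi/4])
```

```text
[array([308., 331.]), array([271., 311.]), array([232., 315.]), array([212., 340.]), array([223., 374.]), array([260., 396.]), array([302., 392.]), array([321., 364.])]
[array([319., 288.]), array([281., 268.]), array([241., 271.]), array([220., 297.]), array([231., 331.]), array([270., 353.]), array([313., 349.]), array([333., 321.])]
```

```bash
python3 -m pendant '[[30,-14,0,0],[72,-34,0,0],[115,-54,0,0],[160,-75,0,0],[205,-97,0,0],[250,-118,0,0],[285,-134,10,0],[296,-139,18,0]]';python3 -m pendant '[[0,0,0,0],[0,0,0,0]]'; python3 go.py 583 -46.5 70 60
```

```text
t: 9.78
eef_pos: [582.0, -44.1, 128.6]
tcp_rot: [-3.141, 0.001, 1.048]
ft_force: [-0.4, -0.5, -2.4]
opening: 0.678
t: 10.02
eef_pos: [582.0, -45.1, 128.5]
tcp_rot: [-3.14, 0.001, 1.047]
ft_force: [-0.9, -0.9, -1.7]
opening: 0.68
t 10.03 pos [582.  -45.1 128.5] rot [-3.14, 0.001, 1.047] q [-0.19, 0.53, 1.75, -0.0, 0.86, -1.24] F [-0.9 -0.9 -1.7] op 0.68
yaw deg 59.99110372456475
to [583.0, -46.5, 70.0, 60.0] -> [-0.6, 1.6, 58.5] turn -0.0
```

```bash
python3 -m pendant '[[-1,2,20,0],[-1,2,45,0],[-1,2,70,0],[-1,2,78,0],[-1,2,78,0]]'; python3 go.py 583 -46.5 28 60
python3 - <<'E'
from m import *
p=vision.read_camera('side'); save(p,'s5'); a=cv2.imread('pics/s5.png')[170:290,210:370]
t=vision.read_camera('top'); save(t,'t5'); b=cv2.imread('pics/t5.png')[190:270,240:340]
cv2.imwrite('pics/z8.png',np.hstack([cv2.resize(a,(400,300)),cv2.resize(b,(375,300))]))
E
```

```text
t: 10.65
eef_pos: [583.2, -47.7, 50.6]
tcp_rot: [-3.14, 0.001, 1.046]
ft_force: [0.1, -0.6, -1.8]
opening: 0.681
t 10.65 pos [583.2 -47.7  50.6] rot [-3.14, 0.001, 1.046] q [-0.19, 0.64, 1.8, -0.0, 0.7, -1.24] F [ 0.1 -0.6 -1.8] op 0.681
yaw deg 59.941760171444635
to [583.0, -46.5, 28.0, 60.0] -> [1.0, -0.7, 22.6] turn -0.1
```

View pics/z8.png

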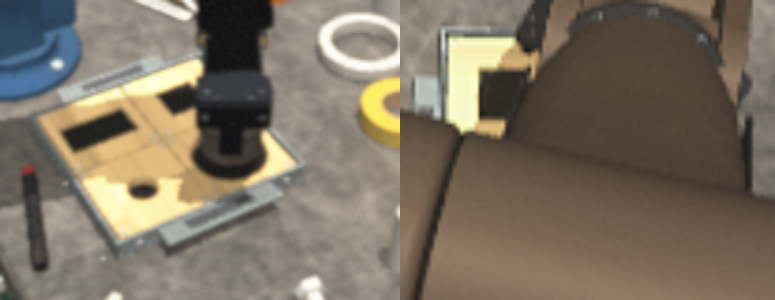

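Aligned over the pocket: the side view shows the piston inside the dark circle at about (230,155) of the crop. Lowering.

```bash
python3 -m pendant '[[1,-1,8,0],[1,-1,16,0],[1,-1,20,0],[1,-1,22,0],[1,-1,22.5,0],[1,-1,22.5,0]]'; python3 go.py 583 -46.5 28 60
```

```text
t: 11.5
eef_pos: [583.3, -46.1, 29.0]
tcp_rot: [3.141, 0.001, 1.047]
ft_force: [0.6, 0.2, -1.2]
opening: 0.682
t 11.5 pos [583.3 -46.1  29. ] rot [3.141, 0.001, 1.047] q [-0.19, 0.68, 1.82, -0.0, 0.65, -1.24] F [ 0.6  0.2 -1.2] op 0.682
yaw deg 59.96994374797941
to [583.0, -46.5, 28.0, 60.0] -> [-0.5, -0.0, 1.0] turn -0.0
```

```bash
python3 -m pendant '[[0,0,1,0],[0,0,1.5,0],[0,0,1.5,0]]'; python3 -m pendant '[[0,0,0,0],[0,0,0,0],[0,0,0,0],[0,0,0,0],[0,0,0,0]]' 0;python3 -m pendant '[[0,0,-20,0],[0,0,-60,0],[0,0,-110,0],[0,0,-120,0],[0,0,-120,0]]'; python3 go.py 540 -200 150 60 456 -394 150 60
```

```text
t: 11.88
eef_pos: [583.3, -46.1, 27.8]
tcp_rot: [3.141, 0.0, 1.047]
ft_force: [-1.3, 0.9, 4.1]
opening: 0.677
t: 12.5
eef_pos: [583.3, -46.1, 27.8]
tcp_rot: [3.141, 0.0, 1.047]
ft_force: [0.3, 0.1, 0.7]
opening: 0.996
t: 13.12
eef_pos: [583.3, -46.0, 147.9]
tcp_rot: [3.14, 0.0, 1.047]
ft_force: [1.0, -0.3, 0.5]
opening: 0.998
t 13.12 pos [583.3 -46.  147.9] rot [3.14, 0.0, 1.047] q [-0.19, 0.51, 1.73, -0.0, 0.9, -1.24] F [ 1.  -0.3  0.5] op 0.998
yaw deg 59.96519401560865
to [540.0, -200.0, 150.0, 60.0] -> [-155.0, 39.6, -2.0] turn -0.0
to [456.0, -394.0, 150.0, 60.0] -> [-365.0, 64.0, -2.0] turn -0.0
```

```bash
python3 -m pendant '[[-44,9,0,0],[-92,17,0,0],[-140,26,0,0],[-190,35,0,0],[-240,44,0,0],[-290,52,0,0],[-335,60,0,0],[-365,64,0,0]]' 0.5; python3 -m pendant '[[0,0,20,0],[0,0,50,0],[0,0,60,0],[0,0,60,0]]';python3 go.py 456 -394 20 60;python3 - <<'E'
from m import *
p=vision.read_camera('side'); save(p,'s6'); a=cv2.imread('pics/s6.png')[270:410,270:430]
t=vision.read_camera('top'); save(t,'t6'); b=cv2.imread('pics/t6.png')[190:290,240:440]
cv2.imwrite('pics/z9.png',np.hstack([cv2.resize(a,(400,350)),cv2.resize(b,(400,350))]))
print((proj(p,(456,-394,48))-[270,270])*2.5)
for r in vision.regions_of(t,'small_piston_mid')[:2]: v,u=np.nonzero(r['pixels']);print(r['confidence'],u.mean(),v.mean(),proj(t,(583,-46.5,40)))
E
```

```text
t: 14.12
eef_pos: [454.6, -395.4, 145.9]
tcp_rot: [-3.14, -0.001, 1.045]
ft_force: [-0.2, -0.7, 0.4]
opening: 0.501
t: 14.62
eef_pos: [454.3, -395.0, 84.8]
tcp_rot: [-3.138, -0.001, 1.045]
ft_force: [0.2, 0.2, 0.4]
opening: 0.498
t 14.62 pos [ 454.3 -395.    84.8] rot [-3.138, -0.001, 1.045] q [-0.83, 0.61, 1.74, 0.0, 0.79, -1.87] F [0.2 0.2 0.4] op 0.498
yaw deg 59.90046926597849
to [456.0, -394.0, 20.0, 60.0] -> [1.6, 1.2, 64.8] turn -0.1
[171.5 208.9]
0.94 298.74022346368713 213.64245810055866 [299.  214.1]
```

View pics/z9.png

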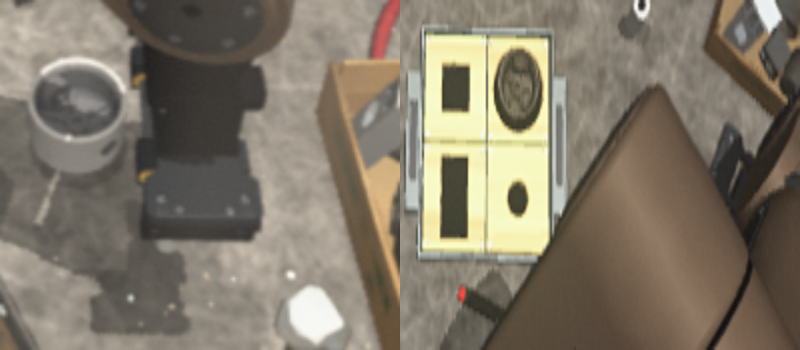

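```bash
python3 -m pendant '[[1.5,1,0,0],[1.5,1,20,0],[1.5,1,45,0],[1.5,1,60,0],[1.5,1,64.5,0],[1.5,1,64.5,0]]'; python3 -m pendant '[[0,0,0,0],[0,0,0,0],[0,0,0,0],[0,0,0,0],[0,0,0,0],[0,0,0,0]]' 1; python3 -m pendant '[[0,0,-15,0],[0,0,-45,0],[0,0,-80,0],[0,0,-110,0],[0,0,-120,0],[0,0,-120,0]]';python3 go.py 480 -47 140 60
```

```text
t: 15.52
eef_pos: [456.7, -394.9, 22.5]
tcp_rot: [-3.141, -0.0, 1.046]
ft_force: [-0.6, 0.2, -0.5]
opening: 0.5
t: 16.27
eef_pos: [456.8, -395.0, 22.7]
tcp_rot: [3.141, -0.0, 1.046]
ft_force: [0.5, -0.2, 3.4]
opening: 0.184
t: 17.02
eef_pos: [456.7, -394.9, 142.9]
tcp_rot: [3.141, 0.0, 1.046]
ft_force: [-0.6, -0.2, -0.9]
opening: 0.177
t 17.02 pos [ 456.7 -394.9  142.9] rot [3.141, 0.0, 1.046] q [-0.82, 0.54, 1.69, 0.0, 0.91, -1.87] F [-0.6 -0.2 -0.9] op 0.177
yaw deg 59.90800383070751
to [480.0, -47.0, 140.0, 60.0] -> [312.7, -154.3, 2.8] turn -0.1
```

```bash
python3 -m pendant '[[35,-17,0,0],[78,-39,0,0],[122,-60,0,0],[166,-82,0,0],[210,-104,0,0],[255,-126,0,0],[295,-146,0,0],[312,-154,0,0]]';python3 -m pendant '[[0,0,0,0],[0,0,20,0],[0,0,50,0],[0,0,70,0],[0,0,70,0]]'; python3 go.py 480 -47 32 60
python3 - <<'E'
from m import *
p=vision.read_camera('side'); save(p,'s7'); a=cv2.imread('pics/s7.png')[170:290,210:370]
cv2.imwrite('pics/z10.png',cv2.resize(a,(800,600),interpolation=cv2.INTER_CUBIC))
s=env.state()['eef_pos']
for z in(22.7,-24.3+0): print((proj(p,(s[0],s[1],s[2]-22.7 if z>0 else s[2]))-[210,170])*5)
E
```

```text
t: 18.02
eef_pos: [479.1, -45.6, 141.6]
tcp_rot: [-3.14, 0.001, 1.048]
ft_force: [-0.3, -0.4, -1.5]
opening: 0.182
t: 18.65
eef_pos: [478.0, -46.2, 70.1]
tcp_rot: [-3.136, 0.002, 1.047]
ft_force: [0.3, 0.1, -0.7]
opening: 0.186
t 18.65 pos [478.  -46.2  70.1] rot [-3.136, 0.002, 1.047] q [-0.23, 0.51, 2.05, -0.0, 0.59, -1.28] F [ 0.3  0.1 -0.7] op 0.186
yaw deg 59.9663146488626
to [480.0, -47.0, 32.0, 60.0] -> [0.4, 2.3, 38.1] turn -0.0
[277.5 328.6]
[275.8 295.5]
```

View pics/z10.png

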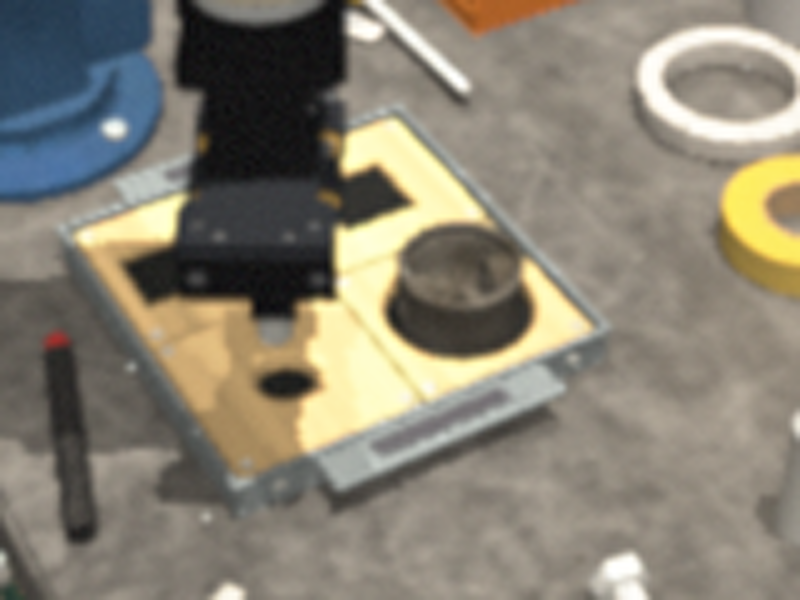

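```bash
python3 -m pendant '[[0.5,2,5,0],[0.5,2,15,0],[0.5,2,25,0],[0.5,2,28,0],[0.5,2,28,0]]'; python3 go.py 480 -47 32 60
python3 - <<'E'
from m import *
p=vision.read_camera('side'); save(p,'s8'); a=cv2.imread('pics/s8.png')[210:270,230:310]
cv2.imwrite('pics/z11.png',cv2.resize(a,(800,600),interpolation=cv2.INTER_CUBIC))
print(onz(p,(267.4,246.6),21),onz(p,(267.4,246.6),15))
E
```

```text
t: 19.32
eef_pos: [480.4, -46.7, 42.8]
tcp_rot: [-3.138, 0.002, 1.047]
ft_force: [0.9, -0.3, -1.1]
opening: 0.182
t 19.32 pos [480.4 -46.7  42.8] rot [-3.138, 0.002, 1.047] q [-0.23, 0.56, 2.06, -0.0, 0.52, -1.28] F [ 0.9 -0.3 -1.1] op 0.182
yaw deg 59.978882662153424
to [480.0, -47.0, 32.0, 60.0] -> [-0.4, -0.1, 10.8] turn -0.0
[476.8 -57.9  21. ] [479.3 -52.6  15. ]
```

View pics/z11.png

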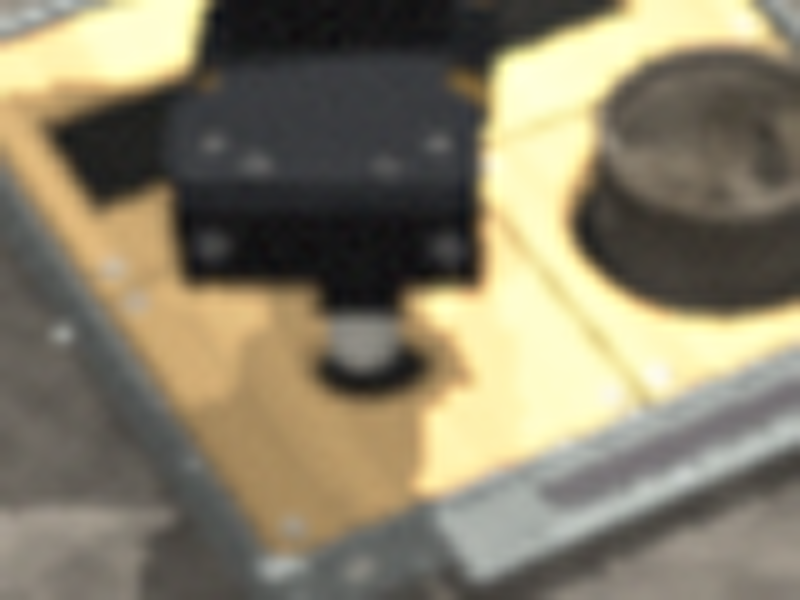

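```bash
python3 -m pendant '[[0,0,4,0],[0,0,8,0],[0,0,10,0],[0,0,11,0],[0,0,11,0],[0,0,11,0]]';  python3 go.py 480 -47 31.5 60
```

```text
t: 20.12
eef_pos: [480.5, -46.7, 32.1]
tcp_rot: [-3.138, 0.001, 1.047]
ft_force: [-0.2, -0.9, -0.3]
opening: 0.18
t 20.12 pos [480.5 -46.7  32.1] rot [-3.138, 0.001, 1.047] q [-0.23, 0.58, 2.07, -0.0, 0.5, -1.28] F [-0.2 -0.9 -0.3] op 0.18
yaw deg 59.980292206545265
to [480.0, -47.0, 31.5, 60.0] -> [-0.5, -0.3, 0.6] turn -0.0
```

```bash
python3 -m pendant '[[0,0,0.8,0],[0,0,1,0],[0,0,1,0]]';python3 -m pendant '[[0,0,0,0],[0,0,0,0],[0,0,0,0]]' 0.6;python3 -m pendant '[[0,0,-20,0],[0,0,-60,0],[0,0,-90,0],[0,0,-110,0],[0,0,-110,0]]';  python3 go.py 553.5 -255.5 110 -12
python3 - <<'E'
from m import *
t=vision.read_camera('top'); 
print(onz(t,(361.9,226.3),10))
E
```

```text
t: 20.5
eef_pos: [480.6, -46.7, 31.6]
tcp_rot: [-3.139, 0.001, 1.047]
ft_force: [-0.9, 0.1, 6.5]
opening: 0.183
t: 20.88
eef_pos: [480.7, -46.7, 31.5]
tcp_rot: [-3.139, 0.001, 1.047]
ft_force: [-0.2, -0.5, -0.8]
opening: 0.39
t: 21.5
eef_pos: [481.5, -46.9, 142.5]
tcp_rot: [-3.141, 0.0, 1.047]
ft_force: [-0.1, -0.5, 0.7]
opening: 0.401
t 21.5 pos [481.5 -46.9 142.5] rot [-3.141, 0.0, 1.047] q [-0.23, 0.39, 1.98, -0.0, 0.77, -1.28] F [-0.1 -0.5  0.7] op 0.401
yaw deg 59.97903945302415
to [553.5, -255.5, 110.0, -12.0] -> [-144.6, 166.7, 32.5] turn 72.0
[ 554.5 -257.8   10. ]
```

```bash
python3 -m pendant '[[-20,23,0,9],[-40,46,0,18],[-60,70,0,28],[-80,93,0,38],[-100,116,0,48],[-120,139,0,58],[-140,160,0,67],[-145,168,10,72]]';python3 -m pendant '[[0,0,0,0],[0,0,0,0]]';  python3 go.py 553.7 -256.5 50 -12
python3 - <<'E'
from m import *
p=vision.read_camera('side'); save(p,'s9'); a=cv2.imread('pics/s9.png')[190:340,230:430]
t=vision.read_camera('top'); save(t,'t9'); b=cv2.imread('pics/t9.png')[190:290,240:380]
cv2.imwrite('pics/z12.png',np.hstack([cv2.resize(a,(400,300)),cv2.resize(b,(400,286))[:,:].copy() if 0 else cv2.resize(b,(400,300))]))
E
```

```text
t: 22.55
eef_pos: [554.0, -257.9, 129.7]
tcp_rot: [3.141, 0.003, -0.215]
ft_force: [0.2, 0.8, -0.4]
opening: 0.399
t: 22.8
eef_pos: [553.5, -257.4, 128.9]
tcp_rot: [-3.141, 0.005, -0.213]
ft_force: [-0.1, 0.5, -0.0]
opening: 0.399
t 22.8 pos [ 553.5 -257.4  128.9] rot [-3.141, 0.005, -0.213] q [-0.54, 0.57, 1.68, -0.0, 0.9, -0.33] F [-0.1  0.5 -0. ] op 0.399
yaw deg -12.207289455780773
to [553.7, -256.5, 50.0, -12.0] -> [0.3, -0.9, 78.9] turn -0.2
```

View pics/z12.png

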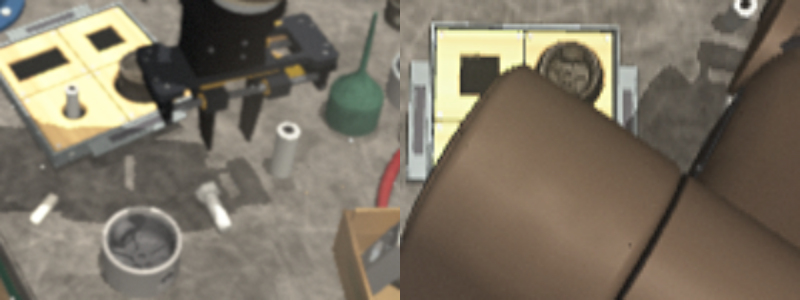

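```bash
python3 -m pendant '[[0,-1,20,0],[0,-1,55,0],[0,-1,85,0],[0,-1,99,0],[0,-1,99,0]]';  python3 go.py 553.7 -256.5 7 -12
python3 - <<'E'
from m import *
p=vision.read_camera('side'); save(p,'s10'); a=cv2.imread('pics/s10.png')[230:320,280:400]
cv2.imwrite('pics/z13.png',cv2.resize(a,(800,600),interpolation=cv2.INTER_CUBIC))
E
```

```text
t: 23.52
eef_pos: [553.7, -256.0, 30.4]
tcp_rot: [-3.141, 0.004, -0.213]
ft_force: [0.1, 0.7, 0.3]
opening: 0.403
t 23.52 pos [ 553.7 -256.    30.4] rot [-3.141, 0.004, -0.213] q [-0.54, 0.7, 1.75, -0.0, 0.7, -0.33] F [0.1 0.7 0.3] op 0.403
yaw deg -12.180011628573896
to [553.7, -256.5, 7.0, -12.0] -> [0.2, 0.4, 23.4] turn -0.2
```

View pics/z13.png

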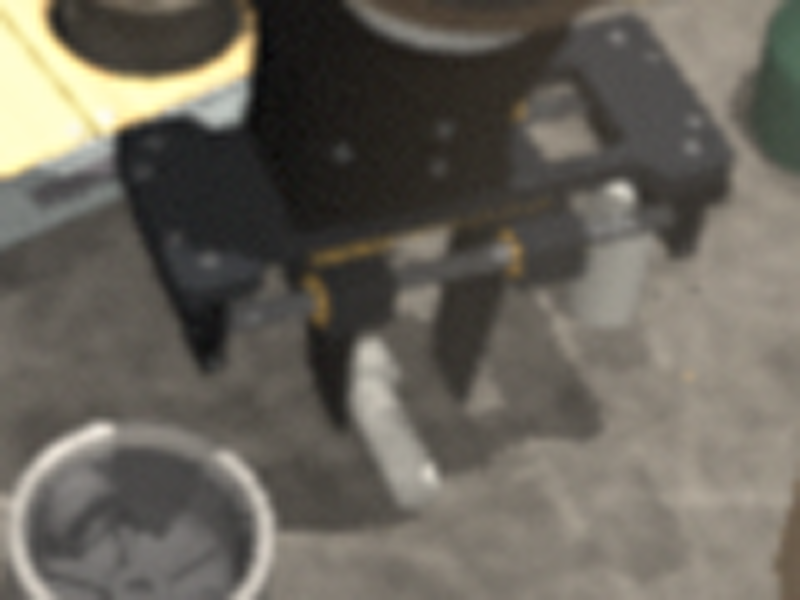

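Run:
```python
from m import *
p=vision.read_camera('side'); f=6.667
for uv in((375,365),(393,425),(415,485)): print(onz(p,(uv[0]/f+280-.4,uv[1]/f+230-.4),14))
s=env.state()['eef_pos']
c,sn=np.cos(np.radians(-102)),np.sin(np.radians(-102))
for d in(-27,-17,0,27): print(d,(proj(p,(554+d*c,-256+d*sn,10))-[280,230])*f)
```

```text
[ 562.3 -235.7   14. ]
[ 553.1 -259.6   14. ]
[ 545.4 -283.2   14. ]
-27 [355.  360.5]
-17 [366.1 382.6]
0 [385.4 421. ]
27 [417.2 484.3]
```

```bash
python3 -m pendant '[[0,0,5,1],[0,0,12,1.5],[0,0,18,1.5],[0,0,22.5,1.5],[0,0,22.5,1.5],[0,0,22.5,1.5]]';  python3 -m pendant '[[0,0,0,0],[0,0,0,0],[0,0,0,0],[0,0,0,0],[0,0,0,0],[0,0,0,0]]' 1; python3 go.py 553.7 -256.5 7 -12
```

```text
t: 24.38
eef_pos: [554.2, -256.5, 9.2]
tcp_rot: [3.141, 0.002, -0.239]
ft_force: [0.1, -0.3, 0.1]
opening: 0.403
t: 25.12
eef_pos: [554.3, -256.5, 9.3]
tcp_rot: [3.141, 0.002, -0.239]
ft_force: [0.8, 0.0, 1.4]
opening: 0.156
t 25.12 pos [ 554.3 -256.5    9.3] rot [3.141, 0.002, -0.239] q [-0.54, 0.73, 1.76, -0.0, 0.66, -0.3] F [0.8 0.  1.4] op 0.156
yaw deg -13.692068508596552
to [553.7, -256.5, 7.0, -12.0] -> [-0.6, 0.1, 2.3] turn -1.7
```

```bash
python3 -m pendant '[[0,0,-5,0],[0,0,-15,0],[0,0,-35,0],[0,0,-65,0],[0,0,-95,0],[0,0,-115,0],[0,0,-115,0]]';  python3 go.py 480 55 120 90  480 55 120 -90
python3 - <<'E'
from m import *
p=vision.read_camera('side'); save(p,'s11'); a=cv2.imread('pics/s11.png')[190:310,270:430]
cv2.imwrite('pics/z14.png',cv2.resize(a,(800,600),interpolation=cv2.INTER_CUBIC))
E
```

```text
t: 26.0
eef_pos: [555.0, -256.8, 126.1]
tcp_rot: [3.14, -0.001, -0.239]
ft_force: [1.0, 0.7, -1.1]
opening: 0.153
t 26.0 pos [ 555.  -256.8  126.1] rot [3.14, -0.001, -0.239] q [-0.54, 0.57, 1.69, -0.0, 0.89, -0.3] F [ 1.   0.7 -1.1] op 0.153
yaw deg -13.693745364560115
to [480.0, 55.0, 120.0, 90.0] -> [-146.7, -285.2, 5.5] turn -103.7
to [480.0, 55.0, 120.0, -90.0] -> [-146.7, -285.2, 5.5] turn 76.3
```

View pics/z14.png

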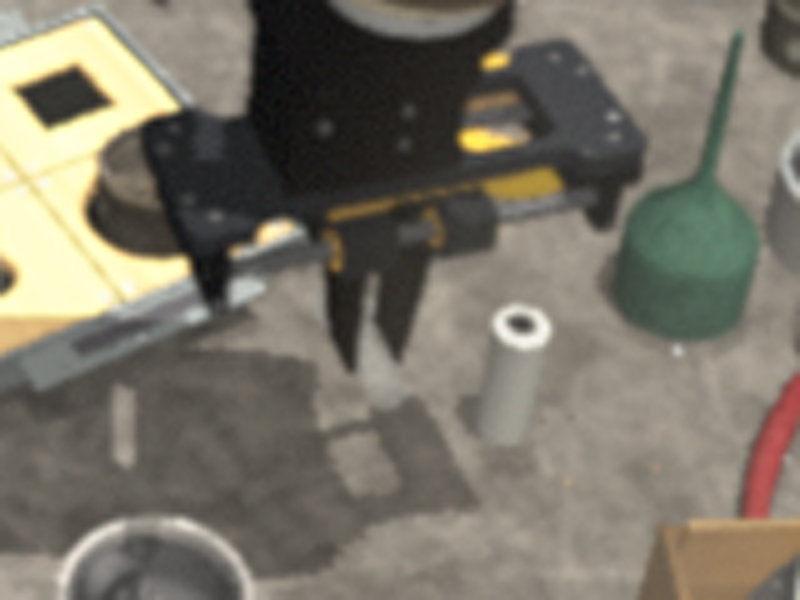

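Run:
```python
from m import *
p=vision.read_camera('side'); f=5
for th in(-103.7,):
 c,sn=np.cos(np.radians(th)),np.sin(np.radians(th))
 for d in(-27,-17,0,29): print(d,(proj(p,(555+d*c,-256.8+d*sn,127))-[270,190])*f)
t=vision.read_camera('top'); save(t,'t11')
cv2.imwrite('pics/z15.png',cv2.resize(cv2.imread('pics/t11.png')[170:290,330:490],(800,600)))
```

```text
-27 [340.9 294.9]
-17 [349.5 311.6]
0 [364.6 340.6]
29 [391.3 392.3]
```

View pics/z15.png

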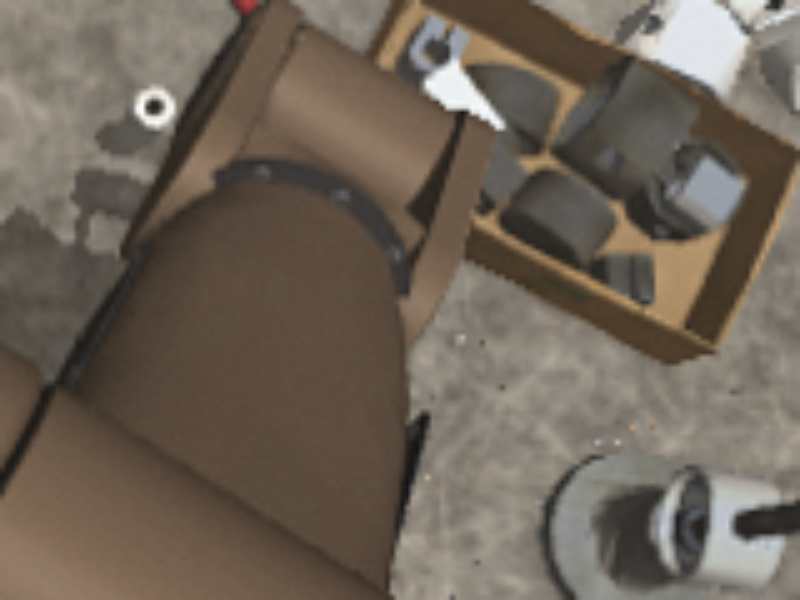

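```bash
python3 -m pendant '[[-15,-30,0,9],[-35,-68,0,19],[-55,-106,0,29],[-75,-144,0,39],[-95,-182,0,49],[-114,-220,0,59],[-132,-258,0,69],[-147,-285,0,76]]';python3 -m pendant '[[0,0,0,0],[0,0,10,0],[0,0,30,0],[0,0,50,0],[0,0,58,0],[0,0,58,0]]';  python3 go.py 480 55 26 -89.5
python3 - <<'E'
from m import *
p=vision.read_camera('side'); save(p,'s12'); a=cv2.imread('pics/s12.png')[160:280,200:360]
cv2.imwrite('pics/z16.png',cv2.resize(a,(800,600),interpolation=cv2.INTER_CUBIC))
E
```

```text
t: 27.15
eef_pos: [477.9, 56.9, 123.1]
tcp_rot: [3.137, 0.001, -1.57]
ft_force: [0.3, -0.5, -1.5]
opening: 0.154
t: 27.9
eef_pos: [477.6, 56.4, 64.5]
tcp_rot: [3.136, 0.001, -1.57]
ft_force: [-0.3, 0.8, -0.1]
opening: 0.155
t 27.9 pos [477.6  56.4  64.5] rot [3.136, 0.001, -1.57] q [-0.02, 0.52, 2.05, 0.0, 0.58, 1.55] F [-0.3  0.8 -0.1] op 0.155
yaw deg -89.9508460296083
to [480.0, 55.0, 26.0, -89.5] -> [1.4, -2.6, 38.5] turn -0.5
```

View pics/z16.png

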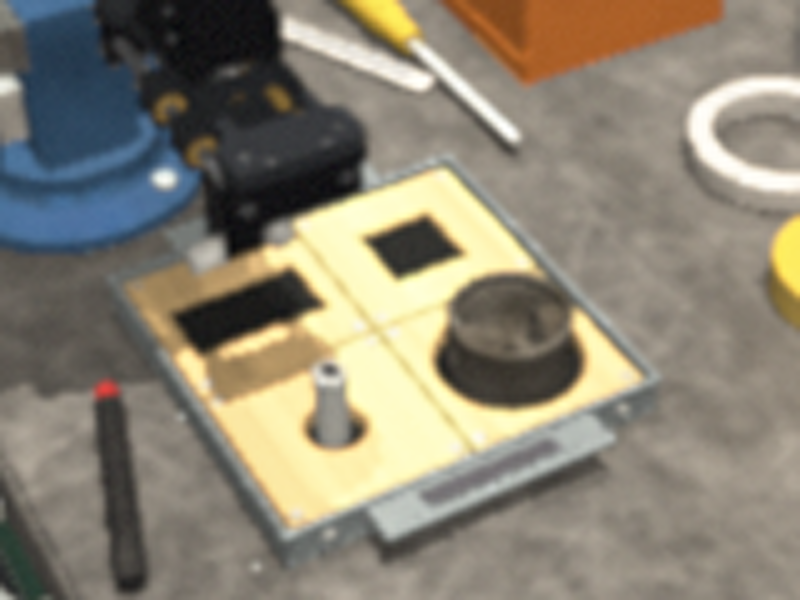

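```bash
python3 -m pendant '[[1.5,-2.5,10,-0.5],[1.5,-2.5,20,-0.5],[1.5,-2.5,29,-0.5],[1.5,-2.5,31,-0.5],[1.5,-2.5,31,-0.5]]';  python3 go.py 480 55 25 -89.5
python3 - <<'E'
from m import *
p=vision.read_camera('side'); save(p,'s13'); a=cv2.imread('pics/s13.png')[190:250,215:295]
cv2.imwrite('pics/z17.png',cv2.resize(a,(800,600),interpolation=cv2.INTER_CUBIC))
s=env.state()['eef_pos']
for d in(-27,0,27): print((proj(p,(s[0]+d,s[1],s[2]+.7))-[215,190])*10)
E
```

```text
t: 28.58
eef_pos: [480.1, 55.1, 33.9]
tcp_rot: [3.136, 0.001, -1.561]
ft_force: [0.5, -0.8, -0.2]
opening: 0.153
t 28.57 pos [480.1  55.1  33.9] rot [3.136, 0.001, -1.561] q [-0.02, 0.58, 2.06, 0.0, 0.5, 1.54] F [ 0.5 -0.8 -0.2] op 0.153
yaw deg -89.43938112046175
to [480.0, 55.0, 25.0, -89.5] -> [0.1, 0.0, 8.9] turn 0.1
[249.5 293.5]
[341.6 260.3]
[432.  227.7]
```

View pics/z17.png

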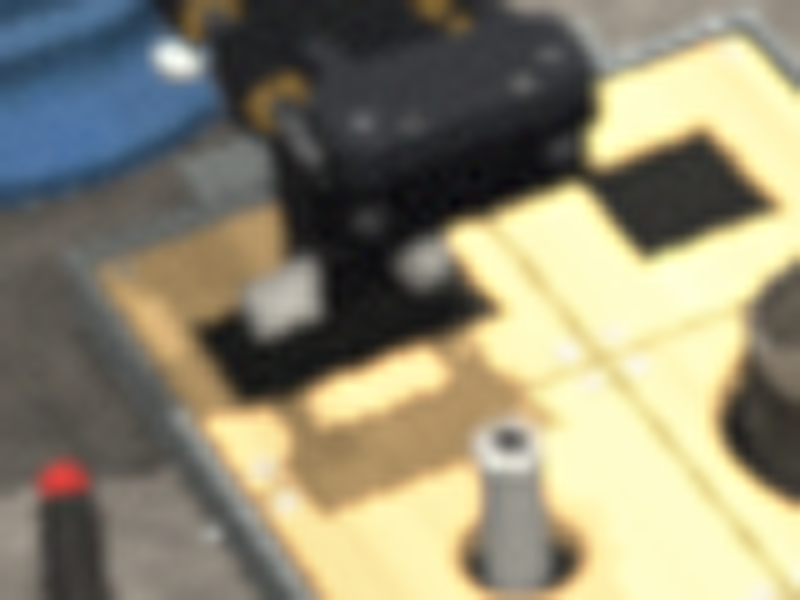

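```bash
python3 -m pendant '[[0,0,3,0],[0,0,6,0],[0,0,8.5,0],[0,0,8.5,0],[0,0,8.5,0]]';  python3 go.py 480 55 24.3 -89.5
python3 - <<'E'
from m import *
p=vision.read_camera('side'); save(p,'s14'); a=cv2.imread('pics/s14.png')[190:250,215:295]
cv2.imwrite('pics/z18.png',cv2.resize(a,(800,600),interpolation=cv2.INTER_CUBIC))
E
```

```text
t: 29.25
eef_pos: [480.2, 55.1, 25.6]
tcp_rot: [3.137, 0.001, -1.561]
ft_force: [-0.4, 0.4, -0.3]
opening: 0.155
t 29.25 pos [480.2  55.1  25.6] rot [3.137, 0.001, -1.561] q [-0.02, 0.6, 2.07, 0.0, 0.48, 1.54] F [-0.4  0.4 -0.3] op 0.155
yaw deg -89.43713485699257
to [480.0, 55.0, 24.3, -89.5] -> [0.1, 0.2, 1.3] turn 0.1
```

View pics/z18.png

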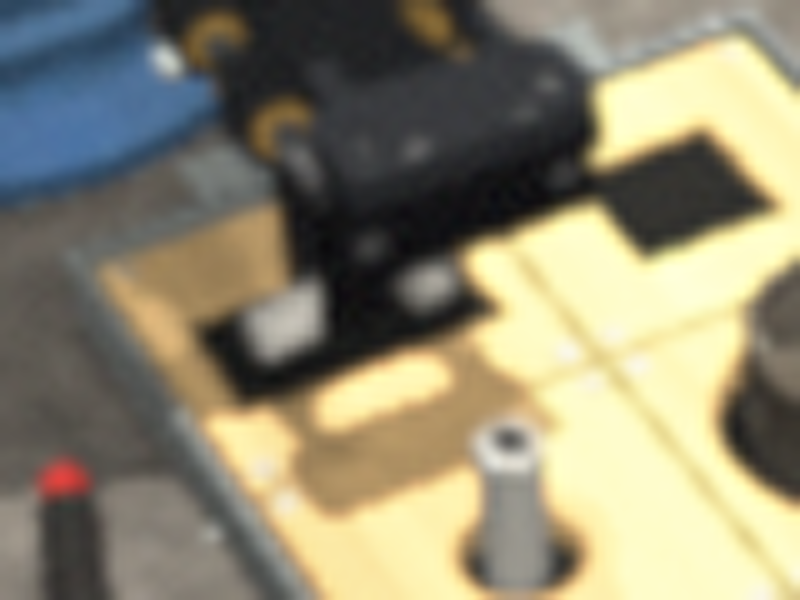

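```bash
python3 -m pendant '[[0,0,1,0],[0,0,1.5,0],[0,0,1.5,0]]';python3 -m pendant '[[0,0,0,0],[0,0,0,0],[0,0,0,0]]' 0.6;python3 -m pendant '[[0,0,-10,0],[0,0,-40,0],[0,0,-80,0],[0,0,-130,0],[0,0,-180,0],[0,0,-210,0],[0,0,-210,0]]';  python3 go.py 538 427 200 0 538 427 200 -60 538 427 200 -120
python3 - <<'E'
from m import *
p=vision.read_camera('side'); save(p,'s15'); a=cv2.imread('pics/s15.png')[120:270,150:350]
cv2.imwrite('pics/z19.png',cv2.resize(a,(800,600),interpolation=cv2.INTER_CUBIC))
E
```

```text
t: 29.68
eef_pos: [480.2, 55.1, 24.2]
tcp_rot: [3.137, 0.001, -1.561]
ft_force: [-1.0, 0.7, 1.7]
opening: 0.157
t: 30.05
eef_pos: [480.2, 55.1, 24.2]
tcp_rot: [3.137, 0.001, -1.561]
ft_force: [0.6, -0.3, -0.7]
opening: 0.38
t: 30.92
eef_pos: [481.7, 55.0, 236.8]
tcp_rot: [-3.141, 0.0, -1.561]
ft_force: [-0.9, 0.5, -0.1]
opening: 0.403
t 30.93 pos [481.7  55.  236.8] rot [-3.141, 0.0, -1.561] q [-0.02, 0.27, 1.86, 0.0, 1.01, 1.54] F [-0.9  0.5 -0.1] op 0.403
yaw deg -89.43239494389628
to [538.0, 427.0, 200.0, 0.0] -> [-371.4, -59.9, 37.0] turn -89.4
to [538.0, 427.0, 200.0, -60.0] -> [-371.4, -59.9, 37.0] turn -29.4
to [538.0, 427.0, 200.0, -120.0] -> [-371.4, -59.9, 37.0] turn 30.6
```

View pics/z19.png

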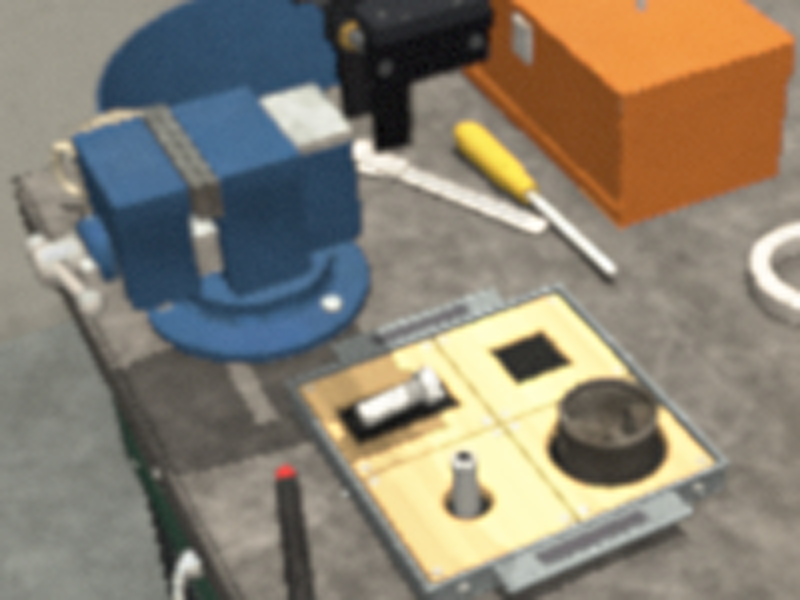

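Run:
```python
from m import *
ps=[vision.read_camera('top') for _ in range(4)]; p=ps[0]
im=np.mean([q['pixels'].astype(float).mean(2) for q in ps],0)[212:238,142:168]
S=8
def render(x,y,th,x0,bg,fg,hole):
    can=np.full((26*S,26*S),bg,np.float32)
    def poly(r,z,n,ph):
        return np.array([proj(p,(x+r*np.cos(ph+2*np.pi*i/n),y+r*np.sin(ph+2*np.pi*i/n),z)) for i in range(n)])
    def tr(P): return np.round((P-[142,212]+.5)*S).astype(np.int32)
    h=np.vstack([poly(13.86,13,6,th+np.pi/6),poly(13.86,0,6,th+np.pi/6)])
    cv2.fillConvexPoly(can,cv2.convexHull(tr(h)),float(x0)); cv2.fillConvexPoly(can,tr(poly(13.86,13,6,th+np.pi/6)),float(fg))
    cv2.fillConvexPoly(can,tr(poly(8,13,20,0)),float(hole))
    can=cv2.GaussianBlur(can,(0,0),S*.6)
    return cv2.resize(can,(26,26),interpolation=cv2.INTER_AREA)
from scipy.optimize import minimize
def cost(v,th): return ((render(v[0],v[1],th,v[2],v[3],v[4],v[5])-im)[6:20,6:20]**2).mean()
for d in range(0,60,5):
    r=minimize(cost,[538,427,150,115,230,90],args=(np.radians(d),),method='Nelder-Mead',options=dict(maxiter=400,initial_simplex=np.array([538,427,150,115,230,90])+np.vstack([np.zeros(6),np.diag([3,3,30,20,30,30])])))
    print(d,round(r.fun,1),r.x)
```

```text
0 169.8 [538.2 426.1  43.3 119.8 293.7  99. ]
5 190.3 [538.1 426.1  59.1 117.8 292.   94.1]
10 210.7 [538.3 426.4  63.9 118.5 293.7 102.4]
15 221.6 [537.9 426.1  51.  119.  290.6 101. ]
20 237.9 [537.8 425.9  41.7 119.5 290.1 103.4]
25 246.4 [538.  426.   70.  118.8 280.6 108.8]
30 236.4 [538.2 426.3  62.1 118.4 294.4 103.7]
35 221.3 [538.  426.3  62.7 118.6 288.7 104.3]
40 205.3 [538.1 426.3  75.9 119.2 287.8 102.2]
45 160.2 [537.9 425.6  30.1 120.2 292.8 101.5]
50 148.5 [537.8 425.9  40.2 121.5 297.2 103.9]
55 146.8 [537.8 425.7  41.4 122.  296.9  98.6]
```

```bash
python3 go.py 538 426 237 -67; python3 -m pendant '[[-40,-7,0,-3],[-88,-14,0,-6],[-136,-22,0,-10],[-184,-30,0,-14],[-232,-38,0,-18],[-280,-46,0,-20],[-328,-54,0,-22],[-370,-60,0,-22]]'; python3 -m pendant '[[0,0,0,0],[0,0,0,0]]'; python3 go.py 538 426 60 -67
```

```text
t 31.18 pos [480.7  55.  233.2] rot [3.135, 0.001, -1.561] q [-0.02, 0.27, 1.87, 0.0, 1.01, 1.54] F [ 0.1 -1.2  0. ] op 0.398
yaw deg -89.43738656221909
to [538.0, 426.0, 237.0, -67.0] -> [-370.5, -60.9, -3.9] turn -22.4
t: 32.17
eef_pos: [536.9, 427.2, 231.5]
tcp_rot: [3.134, 0.003, -1.176]
ft_force: [0.2, -0.1, 0.2]
opening: 0.401
t: 32.42
eef_pos: [536.5, 426.8, 230.2]
tcp_rot: [3.131, 0.002, -1.176]
ft_force: [0.1, 0.1, -0.4]
opening: 0.401
t 32.42 pos [536.5 426.8 230.2] rot [3.131, 0.002, -1.176] q [0.57, 0.57, 1.37, 0.0, 1.21, 1.75] F [ 0.1  0.1 -0.4] op 0.401
yaw deg -67.37205995964716
to [538.0, 426.0, 60.0, -67.0] -> [1.6, -2.8, 170.2] turn -0.4
```

```bash
python3 -m pendant '[[1.5,-3,25,0],[1.5,-3,65,0],[1.5,-3,110,0],[1.5,-3,150,0],[1.5,-3,165,0],[1.5,-3,170,0],[1.5,-3,170,0]]'; python3 go.py 538 426 6 -67
python3 - <<'E'
from m import *
p=vision.read_camera('side'); save(p,'s16'); a=cv2.imread('pics/s16.png')[90:240,120:320]
t=vision.read_camera('top'); save(t,'t16'); b=cv2.imread('pics/t16.png')[180:300,100:260]
cv2.imwrite('pics/z20.png',np.hstack([cv2.resize(a,(400,300)),cv2.resize(b,(400,300))]))
E
```

```text
t: 33.3
eef_pos: [538.7, 426.3, 61.3]
tcp_rot: [3.133, 0.002, -1.176]
ft_force: [0.3, 0.3, 0.2]
opening: 0.402
t 33.3 pos [538.7 426.3  61.3] rot [3.133, 0.002, -1.176] q [0.57, 0.74, 1.52, 0.0, 0.89, 1.74] F [0.3 0.3 0.2] op 0.402
yaw deg -67.38734750204422
to [538.0, 426.0, 6.0, -67.0] -> [0.1, 0.3, 55.3] turn -0.4
```

View pics/z20.png

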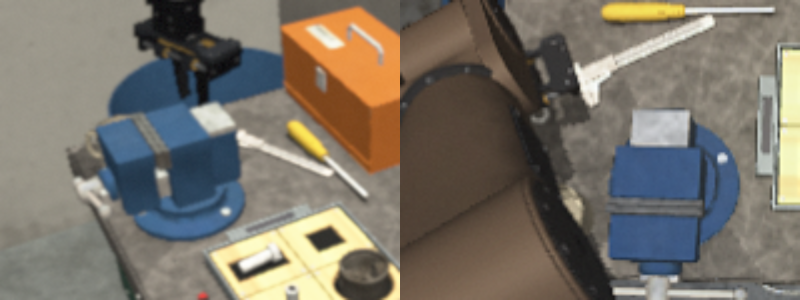

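```bash
python3 -m pendant '[[0,0,15,0],[0,0,32,0],[0,0,46,0],[0,0,53,0],[0,0,55,0],[0,0,55,0]]'; python3 -m pendant '[[0,0,0,0],[0,0,0,0]]'; python3 go.py 538 426 6 -67; python3 -m pendant '[[0,0,0,0],[0,0,0,0],[0,0,0,0],[0,0,0,0],[0,0,0,0],[0,0,0,0]]' 1
```

```text
t: 34.15
eef_pos: [538.4, 426.5, 6.8]
tcp_rot: [3.134, 0.003, -1.176]
ft_force: [-1.1, 0.4, 0.2]
opening: 0.402
t: 34.4
eef_pos: [538.6, 426.6, 7.2]
tcp_rot: [3.134, 0.003, -1.176]
ft_force: [0.4, -1.1, -0.1]
opening: 0.402
t 34.4 pos [538.6 426.6   7.2] rot [3.134, 0.003, -1.176] q [0.57, 0.81, 1.55, 0.01, 0.79, 1.74] F [ 0.4 -1.1 -0.1] op 0.402
yaw deg -67.37417801411677
to [538.0, 426.0, 6.0, -67.0] -> [0.3, 0.7, 1.2] turn -0.4
t: 35.15
eef_pos: [538.6, 426.6, 7.3]
tcp_rot: [3.135, 0.003, -1.176]
ft_force: [0.2, -0.3, 3.3]
opening: 0.243
```

```bash
python3 -m pendant '[[0,0,-5,0],[0,0,-20,0],[0,0,-50,0],[0,0,-90,0],[0,0,-135,0],[0,0,-180,0],[0,0,-220,0],[0,0,-232,0]]'; python3 go.py 583 57 237 -90;python3 - <<'E'
from m import *
p=vision.read_camera('side'); save(p,'s17'); a=cv2.imread('pics/s17.png')[50:170,160:320]
cv2.imwrite('pics/z21.png',cv2.resize(a,(800,600),interpolation=cv2.INTER_CUBIC))
E
```

```text
t: 36.15
eef_pos: [540.7, 427.0, 243.0]
tcp_rot: [3.139, 0.004, -1.176]
ft_force: [-0.5, -0.8, -1.1]
opening: 0.248
t 36.15 pos [540.7 427.  243. ] rot [3.139, 0.004, -1.176] q [0.57, 0.56, 1.35, 0.0, 1.23, 1.75] F [-0.5 -0.8 -1.1] op 0.248
yaw deg -67.367629434217
to [583.0, 57.0, 237.0, -90.0] -> [357.8, 103.4, 5.0] turn 22.6
```

View pics/z21.png

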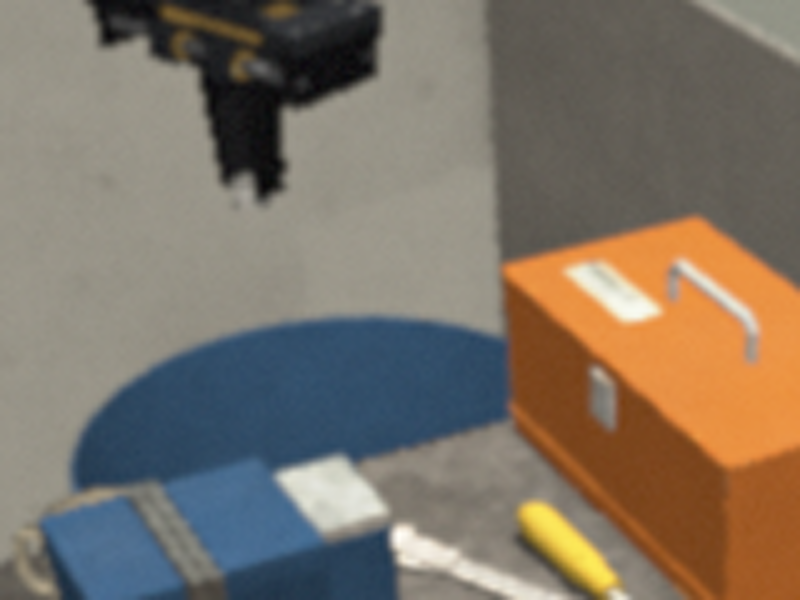

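```bash
python3 -m pendant '[[30,9,0,3],[78,23,0,7],[128,37,0,11],[178,52,0,15],[228,66,0,19],[278,80,0,22],[328,95,0,23],[358,103,0,23]]'; python3 -m pendant '[[0,0,15,0],[0,0,50,0],[0,0,100,0],[0,0,150,0],[0,0,180,0],[0,0,190,0],[0,0,190,0]]'; python3 go.py 583 56.5 25 -89.5
python3 - <<'E'
from m import *
p=vision.read_camera('side'); save(p,'s18'); a=cv2.imread('pics/s18.png')[170:260,220:340]
cv2.imwrite('pics/z22.png',cv2.resize(a,(800,600),interpolation=cv2.INTER_CUBIC))
E
```

```text
t: 37.2
eef_pos: [582.8, 54.7, 240.4]
tcp_rot: [3.135, 0.002, -1.579]
ft_force: [0.5, 0.7, -0.5]
opening: 0.243
t: 38.08
eef_pos: [581.2, 55.6, 49.9]
tcp_rot: [3.134, 0.002, -1.579]
ft_force: [0.9, -0.7, 0.9]
opening: 0.244
t 38.08 pos [581.2  55.6  49.9] rot [3.134, 0.002, -1.579] q [-0.02, 0.65, 1.8, 0.0, 0.7, 1.56] F [ 0.9 -0.7  0.9] op 0.244
yaw deg -90.44165207592457
to [583.0, 56.5, 25.0, -89.5] -> [-0.9, -1.9, 24.9] turn -0.9
```

View pics/z22.png

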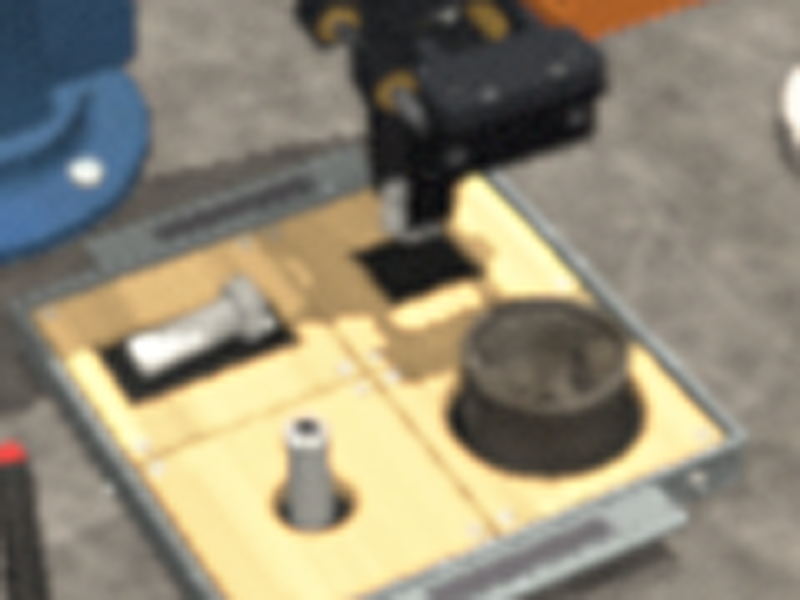

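```bash
python3 -m pendant '[[-1,-2,6,-1],[-1,-2,13,-1],[-1,-2,18,-1],[-1,-2,20,-1],[-1,-2,20,-1]]'; python3 go.py 583 56.5 24 -89.5
python3 - <<'E'
from m import *
p=vision.read_camera('side'); save(p,'s19'); a=cv2.imread('pics/s19.png')[180:240,250:330]
cv2.imwrite('pics/z23.png',cv2.resize(a,(800,600),interpolation=cv2.INTER_CUBIC))
s=env.state()['eef_pos']; h=s[2]-7.3
print([np.round((proj(p,(s[0]+12*np.sign(a)*0+13.86*np.cos(b),s[1]+13.86*np.sin(b),z))-[250,180])*10) for z in(h,h+13) for b in np.arange(6)*np.pi/3 for a in(1,)])
E
```

```text
t: 38.75
eef_pos: [583.6, 56.4, 30.7]
tcp_rot: [3.135, 0.002, -1.561]
ft_force: [0.1, 0.5, -0.2]
opening: 0.239
t 38.75 pos [583.6  56.4  30.7] rot [3.135, 0.002, -1.561] q [-0.02, 0.68, 1.81, 0.0, 0.66, 1.54] F [ 0.1  0.5 -0.2] op 0.239
yaw deg -89.45380736231681
to [583.0, 56.5, 24.0, -89.5] -> [-0.1, 0.6, 6.7] turn 0.0
[array([371., 251.]), array([328., 235.]), array([285., 250.]), array([284., 282.]), array([326., 299.]), array([370., 283.]), array([370., 215.]), array([328., 199.]), array([284., 215.]), array([283., 247.]), array([326., 263.]), array([370., 247.])]
```

View pics/z23.png

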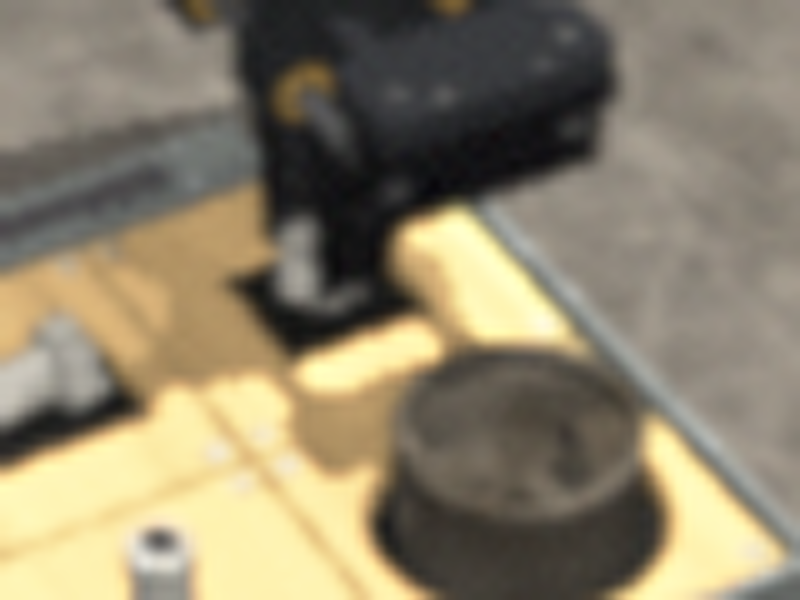

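```bash
python3 -m pendant '[[0,0.5,3,0],[0,0.5,5,0],[0,0.5,6.5,0],[0,0.5,6.5,0],[0,0.5,6.5,0]]'; python3 go.py 583 56.5 23.3 -89.5
```

```text
t: 39.42
eef_pos: [583.2, 56.4, 24.4]
tcp_rot: [3.136, 0.002, -1.561]
ft_force: [0.1, -0.5, 0.6]
opening: 0.243
t 39.42 pos [583.2  56.4  24.4] rot [3.136, 0.002, -1.561] q [-0.02, 0.69, 1.81, 0.0, 0.65, 1.54] F [ 0.1 -0.5  0.6] op 0.243
yaw deg -89.45174208014977
to [583.0, 56.5, 23.3, -89.5] -> [-0.1, 0.2, 1.1] turn 0.0
```

```bash
python3 -m pendant '[[0,0,1,0],[0,0,1,0],[0,0,1,0]]';python3 -m pendant '[[0,0,0,0],[0,0,0,0],[0,0,0,0],[0,0,0,0]]' 0.55;python3 -m pendant '[[0,0,-8,0],[0,0,-30,0],[0,0,-75,0],[0,0,-130,0],[0,0,-180,0],[0,0,-210,0],[0,0,-210,0]]'; python3 go.py 450 300 240 -90
```

```text
t: 39.8
eef_pos: [583.2, 56.5, 23.4]
tcp_rot: [3.136, 0.002, -1.561]
ft_force: [-0.3, -0.2, -0.2]
opening: 0.244
t: 40.3
eef_pos: [583.2, 56.5, 23.4]
tcp_rot: [3.136, 0.002, -1.561]
ft_force: [-0.2, 0.3, 0.1]
opening: 0.449
t: 41.18
eef_pos: [585.1, 56.1, 236.2]
tcp_rot: [3.14, 0.002, -1.561]
ft_force: [-0.3, -0.3, -0.2]
opening: 0.454
t 41.17 pos [585.1  56.1 236.2] rot [3.14, 0.002, -1.561] q [-0.02, 0.42, 1.63, 0.0, 1.1, 1.54] F [-0.3 -0.3 -0.2] op 0.454
yaw deg -89.44917847539486
to [450.0, 300.0, 240.0, -90.0] -> [-245.2, 132.7, -3.2] turn 0.6
```

Move the arm aside for an unobstructed look.

```bash
python3 -m pendant '[[-40,20,0,0],[-80,40,0,0],[-120,62,0,0],[-160,85,0,0],[-205,110,-10,0],[-250,133,-10,0],[-300,150,-10,0],[-340,155,-10,0]]'
python3 - <<'E'
from m import *
p=vision.read_camera('side'); save(p,'s20'); a=cv2.imread('pics/s20.png')[180:330,210:410]
t=vision.read_camera('top'); save(t,'t20'); b=cv2.imread('pics/t20.png')[190:270,240:347]
cv2.imwrite('pics/z24.png',cv2.resize(a,(800,600),interpolation=cv2.INTER_CUBIC)); cv2.imwrite('pics/z25.png',cv2.resize(b,(800,600),interpolation=cv2.INTER_CUBIC))
for q in('big_piston_mid','long_pin_mid'):
  for r in vision.find_in(p,q)[:1]: print(q,cam2w(p,r['at']))
E
```

```text
t: 42.18
eef_pos: [425.3, 396.1, 246.2]
tcp_rot: [3.139, 0.001, -1.56]
ft_force: [-0.2, -0.1, -0.8]
opening: 0.449
big_piston_mid [ 445.3 -272.3   26.9]
long_pin_mid [ 647.1 -247.8   48.8]
```

View pics/z24.png

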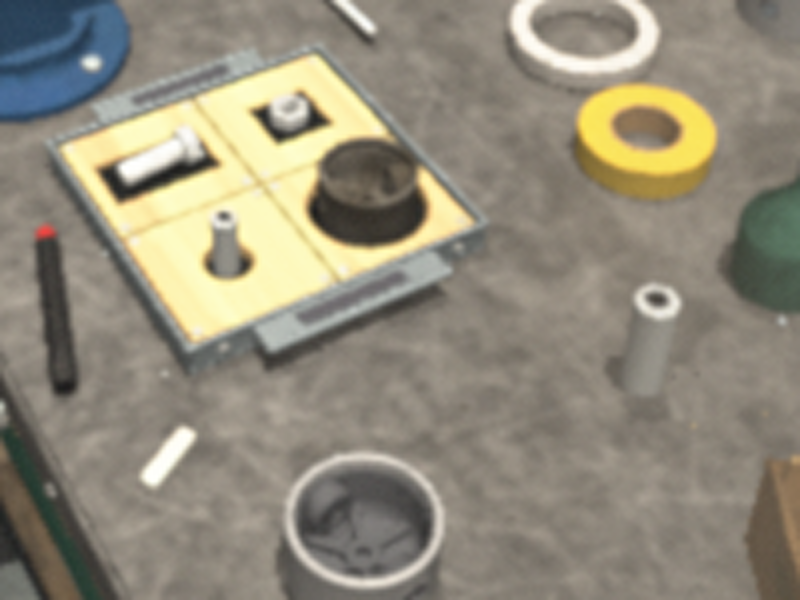

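View pics/z25.png

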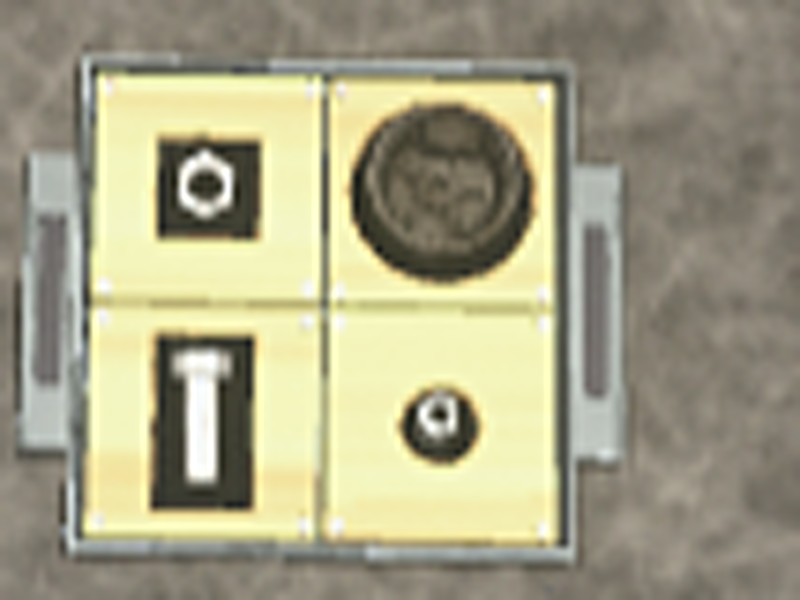

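Both views show all four parts inside their pockets: nut (205,185), piston (440,190), bolt (200,420) and pin (438,420) in the top crop. The big piston and long pin are still standing at their original spots.

```bash
python3 -m pendant '[[0,0,0,0],[0,0,0,0]]'; python3 -c "
from cell import job; print(job.job_done())"
```

```text
t: 42.62
eef_pos: [426.4, 393.6, 245.7]
tcp_rot: [3.139, 0.0, -1.561]
ft_force: [0.0, -0.2, 0.3]
opening: 0.448
the job is handed in; nothing more can be done
None
```

I put the small piston, short pin, bolt and nut into their tray pockets in that order, and handed the job in at about 42.6 s of the 115 s allowed.

- **Seating:** The last top and side pictures, taken with the arm clear, show the piston hollow side up, the pin upright, and the bolt and nut lying flat. All four are clear of the pocket walls.
- **Contact when set down:** I felt light contact for the piston (about 4 N), the pin (about 6 N) and the bolt (about 2 N). The nut gave no clear contact reading. I released it within about 1 mm of its pocket floor, and the pictures then showed it flat.
- **Left alone:** The big piston and long pin still stand where they were. The detector put them within about 5 mm of their first fixes, which is close to its stated accuracy of about 4 mm.
- **Detector disagreements:** The networks never found the nut and confused some of the nest blocks with each other. I located the nut and the pockets from the image with my own measurements.
- **Forces:** Readings at the end of each move stayed below 7 N. Nothing was dropped or had to be redone.

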